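Pack the sprung spares case

TASK

Pack the spares case for a service call. Press its catch button and steady the lid with your hand all the way as the spring drives it open, so that it never flies open; then seat every relay and every block battery lying on the bench in a pocket of its own shape, right down on the pocket's floor, relays upright and batteries on their broad side, and close the lid until it catches. Leave the tape measure, the screwdriver and the tape roll where they are.

Things in the scene. Friction and masses are not known exactly. Their poses are not given: they have to be found in the camera images.
- case: Grey spares case, fixed; 114 mm deep (x), 246 wide (y); walls 24 mm high, 5 thick; 43 mm high with the lid shut. Origin: centre of its underside; x from front (catch) to back (hinge), z up. Inside, between the walls (x -52 to 52, y -118 to 118 mm), a dark insert, top 15 mm above the underside, with a row of five pockets along y at x = 0
- catch_housing (a point): Centre of the top of the dark catch housing, a block in front of the case, 44 mm high, 60 mm wide, from x = -105 to -67 mm in the case's frame; at (-86, 0, 44) mm. The button stands in its top; a steel hook from it holds the bar on the lid's front (bar and hook: x = -67 to -57, 29 to 44 mm up)
- lid (a joint): Lid angle: 0 shut, 1.75 rad fully open (leans back 10 degrees and stays). A shallow tray, 114 x 246 mm, 19 mm thick, flat outside, hinged at the back. Its spring drives it open all the way (net 1 N at the free edge); unsteadied it flies open at over 6 rad/s. Pushed shut, its bar rides over the hook and it catches at 0, which takes about 5 N more at the free edge
- lid_edge (a point): Middle of the lid's free (front) edge on its outer (top) face: with the lid shut, at (-57, 0, 43) mm in the case's frame. From the hinge line it is 114 mm along the lid and 19 mm out of it
- lid_hinge (a point): Middle of the hinge line, at (57, 0, 24) mm in the case's frame; the line runs along the case's y
- catch_button (a joint): Travel of the catch button: 0 up, 0.006 m fully down; sprung, 1.5 N to start, 5 N fully down. It draws the hook back: from about 4 mm down the lid is free. If the button is let up before the lid's edge has risen about 5 mm, the hook catches the lid again. When the lid is pushed shut the button dips and comes up again, fully once the lid has caught
- button_top (a point): Centre of the catch button's flat top, 26 x 34 mm (case x by y). Not pressed it is at (-86, 0, 52) mm in the case's frame: 9 mm higher than the top of the shut lid, and 29 mm in front of the lid's free edge
- relay_pocket_1 (a point): the centre of the floor of a pocket for one relay, axes as the case's. Pocket 25 x 31 mm (case x by y), 10 mm deep; it lies at (0, 96, 5) mm in the case's frame
- relay_pocket_2 (a point): the centre of the floor of a pocket for one relay, axes as the case's. Pocket 25 x 31 mm (case x by y), 10 mm deep; it lies at (0, 58, 5) mm in the case's frame
- relay_pocket_3 (a point): the centre of the floor of a pocket for one relay, axes as the case's. Pocket 25 x 31 mm (case x by y), 10 mm deep; it lies at (0, 20, 5) mm in the case's frame
- battery_pocket_1 (a point): the centre of the floor of a pocket for one battery lying on its side, axes as the case's. Pocket 30 x 50 mm (case x by y), 7 mm deep; it lies at (0, -28, 8) mm in the case's frame
- battery_pocket_2 (a point): the centre of the floor of a pocket for one battery lying on its side, axes as the case's. Pocket 30 x 50 mm (case x by y), 7 mm deep; it lies at (0, -86, 8) mm in the case's frame
- relay_1: Plug-in relay, grey block 22 x 28 x 30 mm (its x, y, z), standing upright; origin: centre of its underside, z up. 30 to 55 g. May be absent. Fits any relay pocket with its y along the case's y, either way round
- relay_2: Plug-in relay, grey block 22 x 28 x 30 mm (its x, y, z), standing upright; origin: centre of its underside, z up. 30 to 55 g. May be absent. Fits any relay pocket with its y along the case's y, either way round
- relay_3: Plug-in relay, grey block 22 x 28 x 30 mm (its x, y, z), standing upright; origin: centre of its underside, z up. 30 to 55 g. May be absent. Fits any relay pocket with its y along the case's y, either way round
- battery_1: Block battery, dark, 18 x 27 x 48 mm (its x, y, z), lying on a 27 x 48 side: its x axis vertical (up at the start), z level along its length to the terminals; origin: centre of the end without terminals. 35 to 60 g. May be absent. Fits either battery pocket with its length along the case's y, either way round, either broad side down
- battery_1_mid (a point): Middle of battery_1 (9 mm above what it lies on), axes as the battery's
- battery_2: Block battery, dark, 18 x 27 x 48 mm (its x, y, z), lying on a 27 x 48 side: its x axis vertical (up at the start), z level along its length to the terminals; origin: centre of the end without terminals. 35 to 60 g. May be absent. Fits either battery pocket with its length along the case's y, either way round, either broad side down
- battery_2_mid (a point): Middle of battery_2 (9 mm above what it lies on), axes as the battery's
- tape_measure: Yellow tape measure, 36 x 81 x 64 mm, standing at the bench's front edge; leave it alone. Origin: centre of its underside
- driver_clear: Small orange screwdriver, 118 mm long, lying near the bench's front edge; leave it alone. Origin: underside, mid length
- tape_roll: Roll of black tape, 66 mm across, 19 mm high, lying at the right end of the work; leave it alone. Origin: centre of its underside
Mind the look-alikes: they are no part of the job. Leave any pink or turquoise look-alike of the relay_2 alone.

How it is judged:
By the outcome, as a careful person would: the job done as asked, in the order asked, and still so for the second after the job is handed in, with the robot touching nothing.
Of relay_1, relay_2, relay_3, battery_1, battery_2 only 3 to 5 are there at a start; the rules pass over those that are not, and their reading is None.
At some moment in a run one of battery_1, battery_2 may be knocked a few centimetres aside while the robot is not near it.
It also fails if it takes over 210 s, if anything falls off the work surface, if the arm or the gripper's body presses on something with over 40 N, if the wrist force passes 120 N, or if a joint passes its speed limit or range.

ROBOT

A 6-joint arm with a two-finger parallel gripper is mounted at the origin on a cart in front of the work surface, level with it; the furniture and walls round the work are solid. World frame = base frame: x ahead of the robot, y to its left, z up, the work surface at z = 0. Lengths are in m, angles in rad, forces in N, time in s.
With the tool pointing down it reaches from about 0.3 to 0.95 m from the base axis. Payload 3.1 kg.
Tool frame: the origin (TCP) lies between the finger pads; the fingertips stand 8 mm ahead of it and the grasp point (between the pads) lies 11 mm behind it; y points along the fingers, x is the direction in which the jaws open and shut, and the axes are right-handed (so a half turn about y gives the same grasp; the last joint's range is limited). The gripper opens to 85 mm and grips with 20 to 120 N. Pads are 22 mm wide; open, the fingers measure 114 mm over their backs; the gripper's body (76 mm by 85 mm) begins 54 mm behind the grasp point. The pads swing forward as they close: fully open they stand 13 mm farther back than shut.
Start: joints at [1.043, 0.308, 1.634, -0, 1.2, -0.07], TCP at [0.276, 0.561, 0.204] pointing down, gripper open.
Joint ranges: [-3.06, 3.06], [-0.79, 1.96], [0.05, 2.63], [-1.19, 4.34], [0.05, 2.64], [-2.94, 2.94]. Speed limits (rad/s): [2.79, 2.79, 3.14, 3.14, 3.14, 3.14].

INTERFACE

Orientations are given as a unit quaternion [w, x, y, z].
In Python, from cell import bot, read_camera, camera_params, ticket gives the robot as it stands.
- The arm moves only by the tool send_rows, never from a script. Its argument "increments" is text: rows parted by semicolons, each of 7 numbers parted by spaces: the turn, a rotation vector about the tool's x, y, z in degrees, then the shift along the tool's x, y, z in mm, then the gripper's target within -1 to 1 (fully open at 1, half-way at 0, shut at -1). In form: ax ay az x y z grip; .... A call has 1 to 12 rows; each row shifts and turns the pose as measured when the row begins, along the tool's axes as they then stand; what a row does not reach is not made up. A row lasts 1/12 s, in which the tool goes at most 41.7 mm and 7.16 degrees, less where a joint would pass 70% of its speed; a pose out of reach is approached as far as the arm can. A call is refused whole if a number of a shift passes 41.7 or a number of a turn 7.16, either way. A call with a gripper value outside its range is refused whole. The fingers move at their own pace and stop on an object; the grip force is fixed at half the most. Time passes only in rows, so rows that do not move let the fingers close. It gives the time, the measured TCP pose, the force and the opening at its end, in the units of the state.
- bot.sense(): the state, without advancing time (a new reading comes with each control period).
- read_camera(name): name is "side" or "top"; returns the picture (480x640x3 uint8, red, green, blue); there is no depth.
- camera_params(name): a dict with "fx", "fy", "cx", "cy" (pixels), "eye" and "orientation" of the camera in the world. Camera axes: x right, y up, looking along -z (the intrinsics and any distortion apply to the point x, -y, -z); pixel columns grow to the right and rows downward; lengths in m; the calibration is good to about 2 mm. A picture is of the moment at which its call begins. camera_params takes no time and is no camera call.
- ticket.finish_job(): hands the job in, once; it reports no verdict.
The state is a dict: "time_s": time; "joints": joint angles; "qd": joint speeds; "tau": joint torques, N m; "position": TCP position; "orientation": TCP orientation; "force": force on the tool from outside, world axes, zero at the start; "ft_torque": the same for the moment, N m; "finger_gap": finger opening in m.
Only numpy, scipy, OpenCV 4.12 (cv2) and the standard library are available. Lean on these libraries where they do the work, as an engineer would, in place of code of your own. Each camera call takes 0.05 s, during which the arm holds its last target. There are 200 camera calls.

## Working session

There is one attempt and no reset: what is moved stays moved. The work goes in short steps, Python scripts to look and compute and a tool call to move; the robot and the scene stay as the last step left them, time stands still between calls to the robot, and variables do not carry over. Pictures are saved under pics/ and viewed, on a budget of 21 in all, crops included, one or two more only if the job needs it, and the job is handed in when it is done.

Besides the shell and the picture viewer there is one more tool, called after "Request:" as name(argument=value, ...), one argument or row to a line, values as JSON. send_rows: Moves the arm, as the interface text tells. Its arguments: {"type":"object","properties":{"increments":{"type":"string"}},"required":["increments"]}

```bash
ls; mkdir -p pics; python3 - <<'E'
from cell import bot, read_camera, camera_params
import cv2
print(bot.sense())
for n in("side","top"):
    print(camera_params(n)); cv2.imwrite(f"pics/{n}0.png",read_camera(n)[:,:,::-1])
E
```

```text
pics
{'time_s': 0.0, 'joints': array([ 1.04329094e+00,  3.09012436e-01,  1.63517548e+00,  8.70524479e-06,
        1.19967974e+00, -6.96899549e-02]), 'qd': array([ 0.00097587,  0.00097135, -0.00086766,  0.00137011,  0.00145815,
       -0.00072716]), 'tau': array([-4.57408560e-04, -4.15270865e+01, -2.76652801e+01, -1.71436618e-04,
        1.06830909e-02,  4.12789674e-06]), 'position': array([0.27582023, 0.55987499, 0.20264778]), 'orientation': array([-0.60004082,  0.60078829,  0.37278705, -0.37421153]), 'force': array([ 0.16033892,  0.29147869, -0.27747917]), 'ft_torque': array([ 0.02302194, -0.03732877,  0.0351875 ]), 'finger_gap': 0.08514524406272035}
{'fx': 484.0928338022642, 'fy': 484.0928338022642, 'cx': 315.61825227381775, 'cy': 238.0357604726744, 'eye': array([0.3544465 , 0.50529268, 0.71363191]), 'orientation': array([-0.11156463, -0.05553367,  0.40030527,  0.9078684 ])}
{'fx': 516.7504669946985, 'fy': 516.7504669946985, 'cx': 323.0420977499851, 'cy': 242.68953725451223, 'eye': array([ 0.42987382, -0.190151  ,  1.03381234]), 'orientation': array([-0.70436113, -0.03630679,  0.03206043,  0.70818737])}
```

View pics/top0.png

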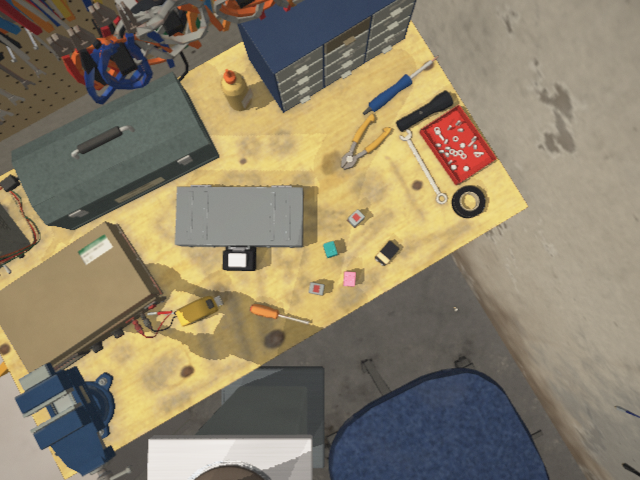

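View pics/side0.png

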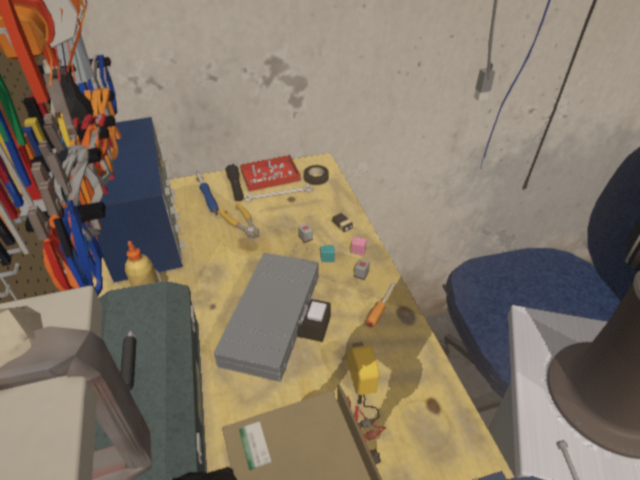

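The wanted items are 2 relays (grey with a red mark, top view (356,217) and (316,288)) and 1 battery (387,252). The look-alikes are turquoise at (331,249) and pink at (349,278). The case lid is at (240,216) and the button at (238,259). Next I measure them and check the choice in a close crop.

```bash
cat > h.py <<'E'
import numpy as np, cv2
from cell import bot, read_camera, camera_params
from scipy.spatial.transform import Rotation as R
def rot(q): return R.from_quat(np.roll(q,-1)).as_matrix()
def ray(n,u,v,z):
    c=camera_params(n); d=rot(c['orientation'])@np.array([(u-c['cx'])/c['fx'],-(v-c['cy'])/c['fy'],-1])
    return c['eye']+d*(z-c['eye'][2])/d[2]
def pix(n,p):
    c=camera_params(n); q=rot(c['orientation']).T@(np.array(p)-c['eye'])
    return np.array([c['cx']+c['fx']*q[0]/-q[2], c['cy']-c['fy']*q[1]/-q[2]])
def rect(n,mask,z):
    cs=cv2.findContours(mask.astype(np.uint8),0,1)[0]
    c=max(cs,key=cv2.contourArea)[:,0,:]
    w=np.array([ray(n,u,v,z)[:2] for u,v in c],np.float32)*1000
    return cv2.minAreaRect(w)
def state():
    s=bot.sense(); M=rot(s['orientation'])
    return s,M
E
cat > m.py <<'E'
from h import *
im=cv2.imread('pics/top0.png'); hsv=cv2.cvtColor(im,cv2.COLOR_BGR2HSV)
crop=im[200:310,290:410]; side=cv2.imread('pics/side0.png')[205:295,285:385]
cv2.imwrite('pics/crop.png',np.vstack([cv2.resize(crop,(600,550)[:2],interpolation=cv2.INTER_CUBIC)]))
def reg(x0,y0,x1,y1,f):
    m=np.zeros(im.shape[:2],bool); m[y0:y1,x0:x1]=f[y0:y1,x0:x1]; return m
S,V=hsv[...,1],hsv[...,2]
ns=(S<60)
print('lid',rect('top',reg(165,175,315,255,ns&(V>80)),.043), 'px', [a for a in cv2.boundingRect(reg(165,175,315,255,ns&(V>80)).astype(np.uint8))])
print('button',rect('top',reg(215,240,265,275,(S<60)&(V>170)),.052))
for n,c in(('A',(356,217)),('B',(316,288))):
    m=reg(c[0]-13,c[1]-13,c[0]+14,c[1]+14,~((hsv[...,0]>12)&(hsv[...,0]<40)&(S>70)))
    print(n,rect('top',m,.03),m.sum())
m=reg(370,236,402,268,(S<90)|(V<90)); print('bat',rect('top',m,.018),m.sum())
for n,b in(('teal',(318,236,344,262)),('pink',(338,266,362,290))):
    print(n,rect('top',reg(*b,~((hsv[...,0]>12)&(hsv[...,0]<40))),.03))
E
python3 m.py
```

```text
lid ((575.4214477539062, -21.36827850341797), (245.74578857421875, 129.06727600097656), 89.63130950927734) px [168, 176, 135, 79]
button ((493.9393005371094, -19.452360153198242), (32.76496505737305, 24.80405044555664), 89.68842315673828)
A ((575.9606323242188, -248.3817138671875), (23.019775390625, 30.441967010498047), 40.367881774902344) 178
B ((439.0513000488281, -170.4279022216797), (28.468650817871094, 21.553482055664062), 78.4552001953125) 163
bat ((506.7679443359375, -309.02191162109375), (25.28272819519043, 49.03514099121094), 48.17530822753906) 292
teal ((514.8765258789062, -197.8691864013672), (29.690702438354492, 22.219913482666016), 18.069637298583984)
pink ((457.2917785644531, -234.3218231201172), (23.23870849609375, 29.035154342651367), 89.36494445800781)
```

View pics/crop.png

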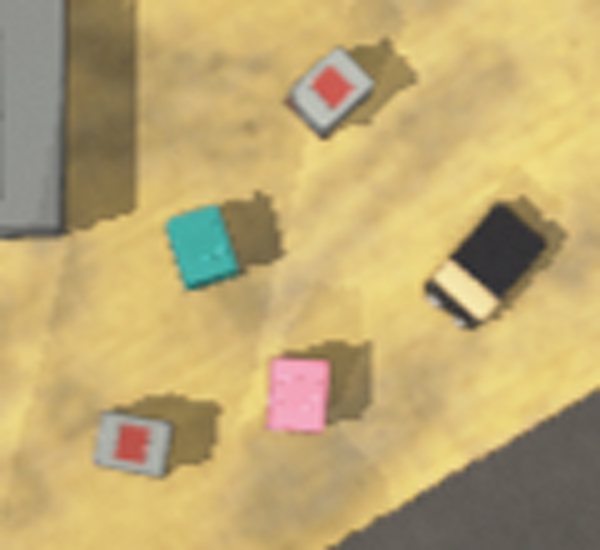

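The crop confirms the choice: relay A is at (330,90) and relay B at (132,443), grey with red labels. The battery is black and gold at (488,265). Pink and teal are the look-alikes. All sizes agree, so I place the case origin near (580,-20.8) mm with yaw about -0.4°.

```bash
cat >> h.py <<'E'
C0=np.array([.580,-.0208]); YAW=np.radians(-.4)
def case(x,y,z):  # mm in case -> world m
    c,s=np.cos(YAW),np.sin(YAW); return np.array([C0[0]+(c*x-s*y)/1e3,C0[1]+(s*x+c*y)/1e3,z/1e3])
def need(p=None,yaw=None):
    """delta to go: p world m; yaw = world direction (deg) of tool x, mod 180. level tool."""
    s,M=state(); print('t',round(s['time_s'],2),'pos',np.round(s['position']*1e3,1),'F',np.round(s['force'],1),'gap',round(s['finger_gap']*1e3,1),'j',np.round(s['joints'],2))
    cy=np.degrees(np.arctan2(M[1,0],M[0,0]))
    if yaw is None: yaw=cy
    d=(yaw-cy+90)%180-90; a=np.radians(cy+d)
    X=np.array([np.cos(a),np.sin(a),0]);Z=np.array([0,0,-1.]);T=np.c_[X,np.cross(Z,X),Z]
    print(' toolx',round(cy,2),'turn(tool,deg)',np.round(np.degrees(R.from_matrix(M.T@T).as_rotvec()),2))
    if p is not None:
        e=(np.array(p)-s['position'])*1e3
        print(' shift now-axes',np.round(M.T@e,1),' after-turn axes',np.round(T.T@e,1))
E
python3 - <<'E'
from h import *
print(case(-92+50,0,100)); need(case(-92+50,0,120),YAW*57.3)
E
```

```text
[ 0.53800102 -0.02050679  0.1       ]
t 0.1 pos [275.9 559.9 202.8] F [ 0.8 -0.3 -1. ] gap 85.4 j [ 1.04  0.31  1.64  0.    1.2  -0.07]
 toolx 63.77 turn(tool,deg) [-79.55  49.99  49.81]
 shift now-axes [-404.6   83.5 -491.7]  after-turn axes [266.2 578.6  82.8]
```

```bash
sed -i 's/T=np.c_\[X,np.cross(Z,X),Z\]/T=np.c_[X,Z,np.cross(X,Z)]/' h.py
python3 - <<'E'
from h import *
need(case(-92+50,0,120),YAW*57.3)
E
```

```text
t 0.1 pos [275.9 559.9 202.8] F [ 0.8 -0.3 -1. ] gap 85.4 j [ 1.04  0.31  1.64  0.    1.2  -0.07]
 toolx 63.77 turn(tool,deg) [ 6.000e-02  6.417e+01 -1.100e-01]
 shift now-axes [-404.6   83.5 -491.7]  after-turn axes [ 266.2   82.8 -578.6]
```

Request:
send_rows(
  increments="0 0 0 0 -35 0 1;0 0 0 0 -35 0 1;0 0 0 0 -35 0 1;0 6.5 0 0 0 0 1;0 6.5 0 0 0 0 1;0 6.5 0 0 0 0 1;0 6.5 0 0 0 0 1;0 6.5 0 0 0 0 1;0 6.5 0 0 0 0 1;0 6.5 0 0 0 0 1;0 6.5 0 0 0 0 1;0 6.5 0 0 0 0 1",
)

```text
time_s: 1.1
position: [0.2733, 0.5555, 0.3038]
orientation: [-0.701, 0.713, 0.012, -0.019]
force: [-0.5, 0.1, 0.4]
finger_gap: 0.0856
```

```bash
cat > n.py <<'E'
import sys
from h import *
a=[float(v) for v in sys.argv[1:]]
need(case(*a[:3]),np.degrees(YAW)+(a[3] if len(a)>3 else 0))
E
python3 n.py -42 0 120
```

```text
t 1.1 pos [273.3 555.5 303.8] F [-0.5  0.1  0.4] gap 85.6 j [ 1.04  0.24  1.52 -0.    1.4   1.  ]
 toolx 2.5 turn(tool,deg) [ 0.95  2.9  -0.58]
 shift now-axes [ 241.3  190.8 -584. ]  after-turn axes [ 268.7  183.8 -574.1]
```

Request:
send_rows(
  increments="0.9 2.9 -0.6 16 0 -36 1;0 0 0 16 0 -36 1;0 0 0 16 0 -36 1;0 0 0 16 0 -36 1;0 0 0 16 0 -36 1;0 0 0 16 0 -36 1;0 0 0 16 0 -36 1;0 0 0 16 0 -36 1;0 0 0 16 0 -36 1;0 0 0 16 0 -36 1;0 0 0 16 0 -36 1;0 0 0 16 0 -36 1",
)

```text
time_s: 2.1
position: [0.4623, 0.1095, 0.295]
orientation: [-0.705, 0.709, -0.002, -0.004]
force: [0.5, -0.7, 0.1]
finger_gap: 0.0855
```

```bash
python3 n.py -42 0 120
```

```text
t 2.1 pos [462.3 109.5 295. ] F [ 0.5 -0.7  0.1] gap 85.5 j [ 0.14 -0.06  1.86 -0.    1.35  0.14]
 toolx 0.12 turn(tool,deg) [ 0.28  0.52 -0.51]
 shift now-axes [  76.9  174.9 -129.3]  after-turn axes [  76.6  175.  -129.5]
```

Request:
send_rows(
  increments="0.3 0.5 -0.5 13 20 -22 1;0 0 0 13 30 -22 1;0 0 0 13 30 -22 1;0 0 0 13 30 -22 1;0 0 0 13 30 -22 1;0 0 0 10 30 -18 1;0 0 0 0 0 0 1;0 0 0 0 0 0 1",
)

```text
time_s: 2.77
position: [0.5429, -0.0342, 0.1199]
orientation: [0.707, -0.707, 0.004, -0.009]
force: [1.2, 0.4, 0.7]
finger_gap: 0.0859
```

```bash
python3 n.py -42 0 65; python3 - <<'E'
from h import *
s,M=state();p=s['position']
a=read_camera('side');cv2.imwrite('pics/s1.png',cv2.resize(a[220:400,190:390],(800,720))[:600,:,::-1])
for n,q in dict(tcp=p,front=p-M[:,0]*.05,rear=p+M[:,0]*.05,btn=case(-86,0,52),rearfoot=case(8,0,43)).items(): print(n,pix('side',q),(pix('side',q)-[190,220])*4)
E
```

```text
t 2.77 pos [542.9 -34.2 119.9] F [1.2 0.4 0.7] gap 85.9 j [-0.14  0.25  1.9   0.    0.99 -0.13]
 toolx -1.11 turn(tool,deg) [-0.05 -0.71  0.42]
 shift now-axes [-5.6 54.8 13.6]  after-turn axes [-5.  54.9 13.7]
tcp [290.54686381 271.01573772] [402.18745522 204.06295089]
front [319.00482075 276.67903891] [516.019283   226.71615563]
rear [262.77027989 265.48803379] [291.08111956 181.95213515]
btn [316.88151325 308.31924411] [507.526053   353.27697645]
rearfoot [266.42501713 301.55579233] [305.70006851 326.22316932]
```

View pics/s1.png

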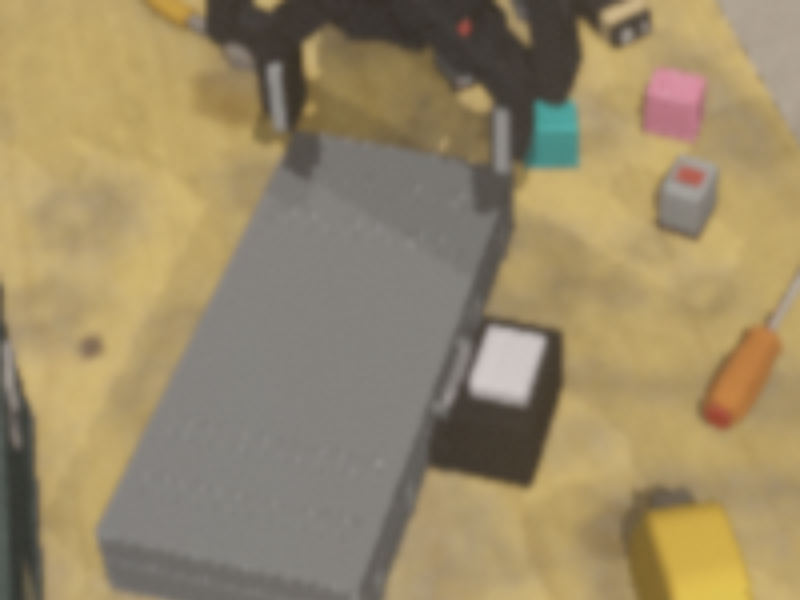

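The fingertips are at crop (515,170) and (285,130), and the button is at (508,362), within 2 mm of prediction. Next I correct y, add a slight tilt that keeps the rear finger higher, and descend.

Request:
send_rows(
  increments="0 -0.7 -1 -5 10 13 1;0 0 0 0 18 0 1;0 0 0 0 18 0 1;0 0 0 0 10 0 1;0 0 0 0 0 0 1;0 0 0 0 0 0 1",
)

```text
time_s: 3.32
position: [0.5439, -0.0154, 0.0725]
orientation: [0.707, -0.707, -0.014, -0.014]
force: [0.2, -0.7, 0.2]
finger_gap: 0.0851
```

```bash
python3 n.py -42 0 50;
```

```text
t 3.32 pos [543.9 -15.4  72.5] F [ 0.2 -0.7  0.2] gap 85.1 j [-0.11  0.3   1.95  0.01  0.85 -0.12]
 toolx -0.03 turn(tool,deg) [-0.03  0.37  2.28]
 shift now-axes [-6.8 22.3 -5.1]  after-turn axes [-5.9 22.5 -5.2]
```

Request:
send_rows(
  increments="0 0.4 0.6 -6 4 -5 1;0 0 0 0 4 0 1;0 0 0 0 4 0 1;0 0 0 0 3 0 1;0 0 0 0 2 0 1;0 0 0 0 0 0 1;0 0 0 0 0 0 1",
)

```text
time_s: 3.9
position: [0.542, -0.0208, 0.0591]
orientation: [-0.707, 0.707, 0.011, 0.016]
force: [-1.0, -0.6, -0.1]
finger_gap: 0.0853
```

```bash
python3 n.py -42 0 50;
```

```text
t 3.9 pos [542.  -20.8  59.1] F [-1.  -0.6 -0.1] gap 85.3 j [-0.12  0.32  1.96  0.01  0.83 -0.12]
 toolx -0.43 turn(tool,deg) [ 0.01 -0.03  2.14]
 shift now-axes [-4.4  9.   0.3]  after-turn axes [-4.   9.1  0.3]
```

Request:
send_rows(
  increments="0 0 0 -2 3 0 1;0 0 0 0 3 0 1;0 0 0 0 3 0 1;0 0 0 0 0 0 1;0 0 0 0 0 0 1",
)

```text
time_s: 4.32
position: [0.5402, -0.021, 0.0489]
orientation: [-0.707, 0.707, 0.01, 0.016]
force: [0.4, -0.4, -0.3]
finger_gap: 0.0854
```

Request:
send_rows(
  increments="0 0 0 0 2 0 1;0 0 0 0 2 0 1;0 0 0 0 0 0 1",
)

```text
time_s: 4.57
position: [0.5403, -0.0209, 0.0445]
orientation: [-0.707, 0.707, 0.01, 0.016]
force: [0.5, -0.7, 0.2]
finger_gap: 0.0855
```

Request:
send_rows(
  increments="0 0 0 0 2 0 1;0 0 0 0 0 0 1",
)

```text
time_s: 4.73
position: [0.5404, -0.0209, 0.0423]
orientation: [-0.707, 0.707, 0.01, 0.016]
force: [-0.4, -0.0, -0.8]
finger_gap: 0.0856
```

Request:
send_rows(
  increments="0 0 0 0 2 0 1;0 0 0 0 0 0 1",
)

```text
time_s: 4.9
position: [0.5406, -0.0209, 0.0402]
orientation: [-0.707, 0.707, 0.01, 0.016]
force: [-0.6, -0.9, 0.7]
finger_gap: 0.0854
```

Request:
send_rows(
  increments="0 0 0 0 2 0 1;0 0 0 0 0 0 1",
)

```text
time_s: 5.07
position: [0.5408, -0.0209, 0.038]
orientation: [-0.707, 0.707, 0.01, 0.016]
force: [-0.7, 0.6, 0.1]
finger_gap: 0.0857
```

Request:
send_rows(
  increments="0 0 0 0 1.5 0 1;0 0 0 0 0 0 1",
)

```text
time_s: 5.23
position: [0.5408, -0.0209, 0.0363]
orientation: [-0.707, 0.707, 0.01, 0.016]
force: [0.5, 0.6, -1.1]
finger_gap: 0.0852
```

Request:
send_rows(
  increments="0 0 0 0 1.5 0 1;0 0 0 0 0 0 1",
)

```text
time_s: 5.4
position: [0.5409, -0.0209, 0.0347]
orientation: [-0.707, 0.707, 0.011, 0.016]
force: [-0.4, -0.5, -0.4]
finger_gap: 0.0854
```

```bash
python3 - <<'E'
from h import *
a=read_camera('side');cv2.imwrite('pics/s2.png',cv2.resize(a[240:390,200:360],(800,750),interpolation=cv2.INTER_CUBIC)[:600,:,::-1])
s,M=state();print(s['force'],s['position'])
E
```

```text
[0.10238927 0.16485566 0.54612727] [ 0.54112262 -0.02091815  0.03487334]
```

View pics/s2.png

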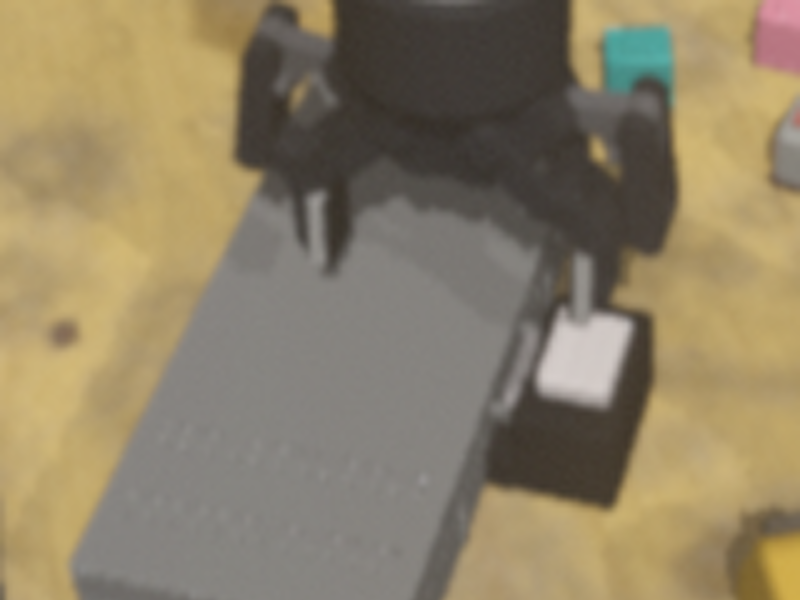

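```bash
python3 - <<'E'
from h import *
s,M=state();p=s['position']
for z in (45,55,65,75):
  for sgn,n in((-1,'front'),(1,'rear')):
    for w in (-11,11):
      q=p+sgn*.0427*np.array([1,0,0])+np.array([0,w/1e3,0]); q[2]=z/1e3
      print(z,n,w,np.round((pix('side',q)-[200,240])*5))
E
```

```text
45 front -11 [581. 327.]
45 front 11 [565. 374.]
45 rear -11 [352. 283.]
45 rear 11 [333. 329.]
55 front -11 [580. 309.]
55 front 11 [565. 356.]
55 rear -11 [350. 265.]
55 rear 11 [331. 311.]
65 front -11 [580. 290.]
65 front 11 [564. 338.]
65 rear -11 [348. 247.]
65 rear 11 [328. 292.]
75 front -11 [580. 271.]
75 front 11 [564. 319.]
75 rear -11 [346. 228.]
75 rear 11 [326. 274.]
```

Request:
send_rows(
  increments="0 0 0 -1 2 0 1;0 0 0 0 2 0 1;0 0 0 0 0 0 1",
)

```text
time_s: 5.7
position: [0.5404, -0.021, 0.0307]
orientation: [-0.707, 0.707, 0.011, 0.016]
force: [-1.1, 0.5, 0.4]
finger_gap: 0.0853
```

Request:
send_rows(
  increments="0 0 0 0 2 0 1;0 0 0 0 0 0 1",
)

```text
time_s: 5.87
position: [0.5403, -0.0209, 0.0283]
orientation: [-0.707, 0.707, 0.011, 0.016]
force: [-0.2, -0.3, 0.9]
finger_gap: 0.0855
```

Request:
send_rows(
  increments="0 0 0 0 1.5 0 1;0 0 0 0 0 0 1",
)

```text
time_s: 6.03
position: [0.5403, -0.0209, 0.0266]
orientation: [-0.707, 0.707, 0.011, 0.016]
force: [-0.0, -0.4, 0.0]
finger_gap: 0.0854
```

```bash
python3 - <<'E'
from h import *
a=read_camera('side');cv2.imwrite('pics/s3.png',cv2.resize(a[260:340,240:360],(800,533),interpolation=cv2.INTER_CUBIC)[:600,:,::-1])
E
```

```text
(no output)
```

View pics/s3.png

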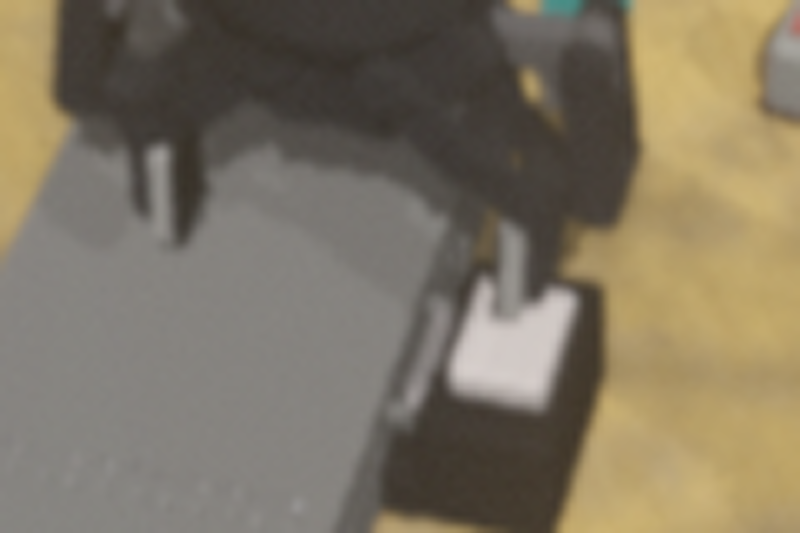

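The front fingertip is over the button's far half at (510,318) and still roughly 10 mm above it. I keep descending.

Request:
send_rows(
  increments="0 0 0 0 2 2 1;0 0 0 0 2 2 1;0 0 0 0 0 0 1",
)

```text
time_s: 6.33
position: [0.541, -0.0167, 0.0226]
orientation: [-0.707, 0.707, 0.011, 0.017]
force: [0.3, 0.3, -0.8]
finger_gap: 0.0855
```

Request:
send_rows(
  increments="0 0 0 0 2 0 1;0 0 0 0 0 0 1",
)

```text
time_s: 6.5
position: [0.541, -0.0164, 0.0203]
orientation: [-0.707, 0.707, 0.011, 0.016]
force: [-0.7, -0.0, 0.5]
finger_gap: 0.085
```

Request:
send_rows(
  increments="0 0 0 0 1.5 0 1;0 0 0 0 0 0 1",
)

```text
time_s: 6.67
position: [0.5411, -0.0163, 0.0185]
orientation: [-0.707, 0.707, 0.011, 0.016]
force: [0.3, -0.5, 0.3]
finger_gap: 0.086
```

Request:
send_rows(
  increments="0 0 0 0 1.5 0 1;0 0 0 0 0 0 1",
)

```text
time_s: 6.83
position: [0.5411, -0.0164, 0.0169]
orientation: [-0.707, 0.707, 0.011, 0.016]
force: [-0.3, -0.2, -0.3]
finger_gap: 0.0854
```

Request:
send_rows(
  increments="0 0 0 0 1.5 0 1;0 0 0 0 0 0 1",
)

```text
time_s: 7.0
position: [0.5412, -0.0165, 0.0153]
orientation: [-0.707, 0.707, 0.011, 0.016]
force: [-0.8, -0.3, -0.2]
finger_gap: 0.0854
```

Request:
send_rows(
  increments="0 0 0 0 1.5 0 1;0 0 0 0 0 0 1",
)

```text
time_s: 7.17
position: [0.5414, -0.0165, 0.0136]
orientation: [-0.707, 0.707, 0.011, 0.016]
force: [-0.7, -0.0, 0.4]
finger_gap: 0.0856
```

```bash
python3 - <<'E'
from h import *
a=read_camera('side');cv2.imwrite('pics/s4.png',cv2.resize(a[220:340,230:390],(800,600),interpolation=cv2.INTER_CUBIC)[:600,:,::-1])
s,M=state();print(s)
E
```

```text
{'time_s': 7.2167, 'joints': array([-0.11329942,  0.3919705 ,  1.9740361 ,  0.00556019,  0.73683664,
       -0.10970845]), 'qd': array([-0.00107221, -0.00226669, -0.00298559, -0.00037488, -0.00034579,
       -0.0002817 ]), 'tau': array([ 3.59280129e-03, -3.73451900e+01, -1.99394506e+01,  1.08206065e-02,
       -1.48185105e-01, -2.79838702e-05]), 'position': array([ 0.54149878, -0.01653851,  0.013769  ]), 'orientation': array([-0.7067838 ,  0.70715146,  0.01106472,  0.01646347]), 'force': array([-0.5134381 ,  0.3540143 , -0.20904274]), 'ft_torque': array([ 0.01736585,  0.01678884, -0.02237953]), 'finger_gap': 0.08480970246009936}
```

View pics/s4.png

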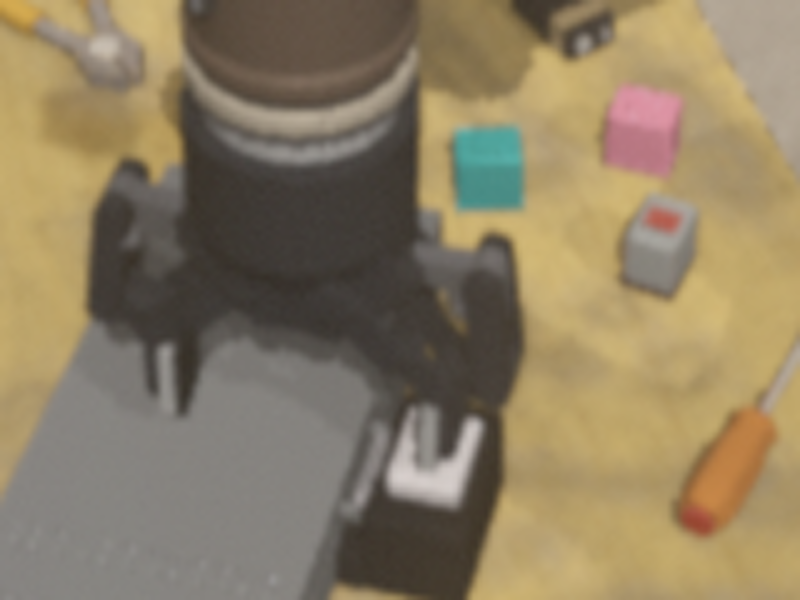

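Request:
send_rows(
  increments="0 0 0 0 1.5 0 1;0 0 0 0 0 0 1",
)

```text
time_s: 7.38
position: [0.5418, -0.0165, 0.0125]
orientation: [-0.707, 0.707, 0.011, 0.017]
force: [-0.6, 0.2, 0.9]
finger_gap: 0.0853
```

Request:
send_rows(
  increments="0 0 0 0 1.5 0 1;0 0 0 0 0 0 1",
)

```text
time_s: 7.55
position: [0.5418, -0.0166, 0.0113]
orientation: [-0.707, 0.707, 0.011, 0.016]
force: [0.0, 0.0, 0.8]
finger_gap: 0.0856
```

Request:
send_rows(
  increments="0 0 0 0 1.5 0 1;0 0 0 0 0 0 1",
)

```text
time_s: 7.72
position: [0.5421, -0.0166, 0.0101]
orientation: [-0.707, 0.707, 0.011, 0.017]
force: [1.4, -0.1, 17.9]
finger_gap: 0.0852
```

```bash
python3 - <<'E'
from h import *
s,M=state();print(s['force'],s['ft_torque'],s['position'],s['tau'])
a=read_camera('side');b=cv2.imread('pics/s4.png')
c=cv2.resize(a[260:340,240:360],(800,533),interpolation=cv2.INTER_CUBIC)[:,:,::-1]
cv2.imwrite('pics/s5.png',c)
E
```

```text
[ 1.39018757 -0.08620727 17.9446067 ] [ 0.00983483 -1.43460638 -0.02095662] [ 0.54209792 -0.01657472  0.01005871] [ 2.60014931e-03 -3.56523263e+01 -1.94546521e+01 -2.97530566e-02
 -1.61291244e-01 -2.46000018e-03]
```

View pics/s5.png

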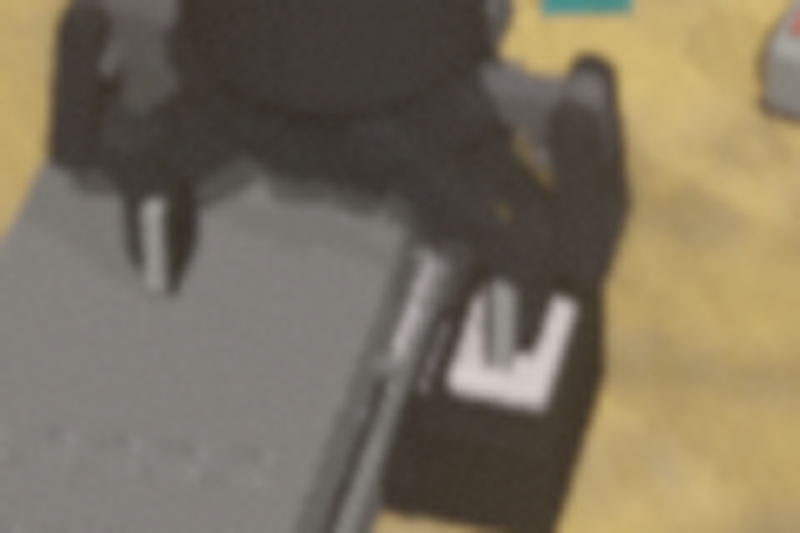

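The lid has been released and lifted about 1 cm at its edge, and it rests under the rear finger (dark gap in front at (400,380)). The button is down under the front finger. I hold one row to get a clean force reading.

Request:
send_rows(
  increments="0 0 0 0 0 0 1",
)

```text
time_s: 7.85
position: [0.5427, -0.0166, 0.0108]
orientation: [-0.707, 0.707, 0.011, 0.017]
force: [-1.2, 0.8, 3.6]
finger_gap: 0.0855
```

```bash
python3 - <<'E'
from h import *
s,M=state();print(s['force'],s['ft_torque'],s['position']); need(None,-.4)
E
```

```text
[-1.19907466  0.83311392  3.64693849] [ 0.0250025   0.25012022 -0.0347745 ] [ 0.542658   -0.01660127  0.01082482]
t 7.85 pos [542.7 -16.6  10.8] F [-1.2  0.8  3.6] gap 85.5 j [-0.11  0.4   1.97  0.01  0.73 -0.11]
 toolx -0.43 turn(tool,deg) [ 0.02 -0.03  2.28]
```

```bash
cat > path.py <<'E'
from h import *
def tcp(th,r,dx=42.7,dz=39.7):
    return np.array([57-r*np.cos(th)+19*np.sin(th)-dx, 24+r*np.sin(th)+19*np.cos(th)-dz])
if __name__=='__main__':
    prev=None
    for th,r in [(.14,52),(.18,65),(.22,80),(.3,92),(.4,98),(.5,101),(.6,102),(.7,103),(.8,103),(.9,103),(1.0,103),(1.1,103),(1.2,104),(1.3,104),(1.4,104),(1.5,104),(1.6,102),(1.7,102),(1.75,102)]:
        p=tcp(th,r)
        if th>1.55: p[0]=57-114*np.cos(th)+19*np.sin(th)-42.7
        print(th,r,'case',np.round(p,1),'d',np.round(p-prev,1) if prev is not None else ''); prev=p
E
python3 path.py; python3 n.py -37.3 0 10.8
```

```text
0.14 52 case [-34.5  10.4] d 
0.18 65 case [-46.2  14.6] d [-11.7   4.3]
0.22 80 case [-59.6  20.3] d [-13.4   5.7]
0.3 92 case [-68.   29.6] d [-8.4  9.3]
0.4 98 case [-68.6  40. ] d [-0.6 10.3]
0.5 101 case [-65.2  49.4] d [3.3 9.4]
0.6 102 case [-59.2  57.6] d [6.1 8.2]
0.7 103 case [-52.2  65.2] d [6.9 7.6]
0.8 103 case [-43.8  71.4] d [8.4 6.2]
0.9 103 case [-34.8  76.8] d [9.  5.4]
1.0 103 case [-25.4  81.2] d [9.5 4.4]
1.1 103 case [-15.5  84.7] d [9.9 3.5]
1.2 104 case [-5.7 88.1] d [9.8 3.4]
1.3 104 case [ 4.8 89.6] d [10.5  1.5]
1.4 104 case [15.3 90. ] d [10.6  0.4]
1.5 104 case [25.9 89.4] d [10.5 -0.6]
1.6 102 case [36.6 85.7] d [10.7 -3.7]
1.7 102 case [47.8 83. ] d [11.2 -2.7]
1.75 102 case [53.3 81.3] d [ 5.5 -1.7]
t 7.85 pos [542.7 -16.6  10.8] F [-1.2  0.8  3.6] gap 85.5 j [-0.11  0.4   1.97  0.01  0.73 -0.11]
 toolx -0.43 turn(tool,deg) [ 0.02 -0.03  2.28]
 shift now-axes [ 0.1  0.  -3.9]  after-turn axes [ 0.1  0.  -3.9]
```

Request:
send_rows(
  increments="0 0 0 -3.5 -1.8 0 1;0 0 0 -3.5 -1.8 0 1;0 0 0 -3.5 -1.8 0 1;0 0 0 -3.5 -1.8 0 1;0 0 0 -3.5 -1.8 0 1;0 0 0 -3.5 -1.8 0 1;0 0 0 -3.5 -2 0 1;0 0 0 -3 -2.2 0 1",
)

```text
time_s: 8.52
position: [0.5151, -0.0167, 0.0263]
orientation: [-0.706, 0.707, 0.014, 0.02]
force: [1.0, 0.6, 0.2]
finger_gap: 0.0854
```

```bash
python3 n.py -68 0 29.6; python3 - <<'E'
from h import *
a=read_camera('side');cv2.imwrite('pics/s6.png',cv2.resize(a[200:380,170:390],(800,655),interpolation=cv2.INTER_CUBIC)[:600,:,::-1])
E
```

```text
t 8.52 pos [515.1 -16.7  26.3] F [1.  0.6 0.2] gap 85.4 j [-0.12  0.32  2.04  0.01  0.73 -0.12]
 toolx -0.45 turn(tool,deg) [ 0.06 -0.05  2.72]
 shift now-axes [-2.9 -3.5 -3.7]  after-turn axes [-3.1 -3.3 -3.7]
```

View pics/s6.png

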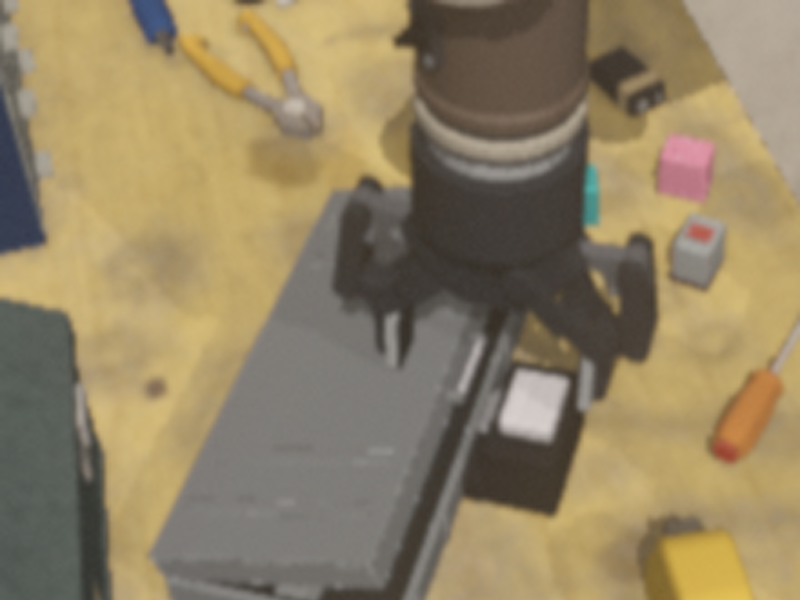

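The lid edge has risen and is held under the rear finger at (395,365). I continue along the arc.

Request:
send_rows(
  increments="0 0 0 -2 -2.4 0 1;0 0 0 -2 -2.4 0 1;0 0 0.5 0 -2.5 0 1;0 0 0.5 0 -2.5 0 1;0 0 0 0 -2.5 0 1;0 0 0 0.5 -2.5 0 1;0 0 0 0.8 -2.4 0 1;0 0 0 1 -2.4 0 1;0 0 0 1 -2.3 0 1;0 0 0 1.2 -2.3 0 1;0 0 0 1.5 -2.2 0 1;0 0 0 1.5 -2.1 0 1",
)

```text
time_s: 9.57
position: [0.5169, -0.0166, 0.0577]
orientation: [-0.707, 0.707, 0.007, 0.012]
force: [0.5, 0.0, 0.1]
finger_gap: 0.0854
```

```bash
python3 n.py -59.2 0 57.6
```

```text
t 9.57 pos [516.9 -16.6  57.7] F [0.5 0.  0.1] gap 85.4 j [-0.12  0.28  2.01  0.    0.82 -0.11]
 toolx -0.45 turn(tool,deg) [ 0.06 -0.05  1.54]
 shift now-axes [ 3.9  0.2 -3.8]  after-turn axes [ 3.9  0.1 -3.8]
```

Request:
send_rows(
  increments="0 0 0.4 2.5 -2 0 1;0 0 0.4 2.2 -2 0 1;0 0 0 2 -1.9 0 1;0 0 0 2 -1.8 0 1;0 0 0 2 -1.7 0 1;0 0 0 2.2 -1.6 0 1;0 0 0 2.3 -1.5 0 1;0 0 0 2.4 -1.5 0 1;0 0 0 2.4 -1.4 0 1;0 0 0 2.5 -1.3 0 1;0 0 0 2.5 -1.3 0 1;0 0 0 2.5 -1.2 0 1",
)

```text
time_s: 10.57
position: [0.5468, -0.0169, 0.0796]
orientation: [-0.707, 0.707, 0.001, 0.007]
force: [0.7, 0.1, 1.3]
finger_gap: 0.0853
```

```bash
python3 n.py -34.8 0 76.8
```

```text
t 10.57 pos [546.8 -16.9  79.6] F [0.7 0.1 1.3] gap 85.3 j [-0.11  0.31  1.92 -0.    0.91 -0.1 ]
 toolx -0.45 turn(tool,deg) [ 0.06 -0.05  0.61]
 shift now-axes [-1.6  2.8 -3.7]  after-turn axes [-1.5  2.8 -3.7]
```

Request:
send_rows(
  increments="0 0 0 2.3 -0.8 0 1;0 0 0 2.3 -0.8 0 1;0 0 0 2.3 -0.7 0 1;0 0 0 2.3 -0.7 0 1;0 0 0 2.3 -0.6 0 1;0 0 0 2.3 -0.6 0 1;0 0 0 2.4 -0.6 0 1;0 0 0 2.4 -0.5 0 1;0 0 0 2.4 -0.5 0 1;0 0 0 2.4 -0.4 0 1;0 0 0 2.4 -0.4 0 1;0 0 0 2.4 -0.3 0 1",
)

```text
time_s: 11.57
position: [0.5791, -0.0172, 0.088]
orientation: [-0.707, 0.708, 0.002, 0.007]
force: [0.6, -0.6, 1.3]
finger_gap: 0.0856
```

```bash
python3 n.py -5.7 0 88;python3 - <<'E'
from h import *
a=read_camera('side');cv2.imwrite('pics/s7.png',cv2.resize(a[150:390,150:390],(600,600),interpolation=cv2.INTER_CUBIC)[:600,:,::-1])
E
```

```text
t 11.57 pos [579.1 -17.2  88. ] F [ 0.6 -0.6  1.3] gap 85.6 j [-0.1   0.35  1.84  0.    0.94 -0.1 ]
 toolx -0.45 turn(tool,deg) [ 0.07 -0.05  0.74]
 shift now-axes [-4.8 -0.  -3.6]  after-turn axes [-4.8  0.  -3.6]
```

View pics/s7.png

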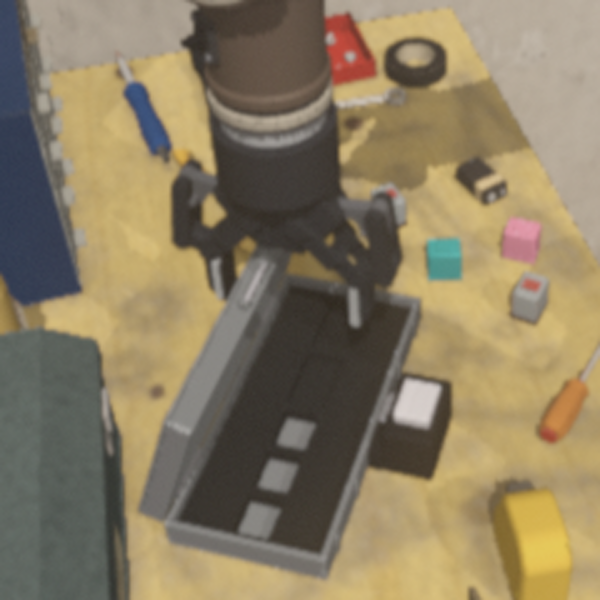

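The lid is at about 1.2 rad, held between finger (220,280) and its edge. The pockets are visible. I continue to fully open.

Request:
send_rows(
  increments="0 0 0 2.4 0 0 1;0 0 0 2.4 0 0 1;0 0 0 2.4 0 0 1;0 0 0 2.4 0 0 1;0 0 0 2.4 0 0 1;0 0 0 2.4 0 0 1;0 0 0 2.4 0 0 1;0 0 0 2.4 0 0 1;0 0 0 2.4 0.2 0 1;0 0 0 2.4 0.2 0 1;0 0 0 2.4 0.3 0 1;0 0 0 2.4 0.3 0 1",
)

```text
time_s: 12.62
position: [0.6115, -0.0175, 0.0871]
orientation: [-0.707, 0.708, 0.002, 0.008]
force: [0.2, -0.7, -0.8]
finger_gap: 0.0854
```

Request:
send_rows(
  increments="0 0 0 2.3 0.3 0 1;0 0 0 2.3 0.3 0 1;0 0 0 2.3 0.3 0 1;0 0 0 2.3 0.3 0 1;0 0 0 2.3 0.3 0 1;0 0 0 2.3 0.3 0 1;0 0 0 2.3 0.2 0 1;0 0 0 2.3 0.2 0 1;0 0 0 2.3 0.2 0 1;0 0 0 2.3 0.2 0 1;0 0 0 2.3 0 0 1;0 0 0 2.3 0 0 1",
)

```text
time_s: 13.62
position: [0.6387, -0.0174, 0.082]
orientation: [-0.707, 0.707, -0.001, 0.005]
force: [-0.0, -1.0, 0.2]
finger_gap: 0.0854
```

```bash
python3 n.py 53 0 82
```

```text
t 13.62 pos [638.7 -17.4  82. ] F [-0.  -1.   0.2] gap 85.4 j [-0.1   0.46  1.69 -0.    0.99 -0.09]
 toolx -0.45 turn(tool,deg) [ 0.04 -0.05  0.34]
 shift now-axes [-5.6 -0.  -3.8]  after-turn axes [-5.6  0.  -3.8]
```

Request:
send_rows(
  increments="0 0 0 3 0 0 1;0 0 0 3 0 0 1;0 0 0 3 0 0 1;0 0 0 0 -10 0 1;0 0 0 0 -20 0 1;0 0 0 0 -30 0 1;0 0 0 0 -30 0 1;0 0 0 0 -20 -30 1;0 0 0 0 0 -30 1;0 0 0 0 0 -30 1;0 0 0 -5 0 -30 1;0 0 0 -5 0 -30 1",
)

```text
time_s: 14.62
position: [0.6392, -0.1651, 0.2042]
orientation: [-0.707, 0.707, 0.004, 0.002]
force: [0.0, 0.5, 0.0]
finger_gap: 0.0855
```

```bash
cat > w.py <<'E'
import sys
from h import *
a=[float(v) for v in sys.argv[1:]]
need(np.array(a[:3])/1e3,a[3])
E
python3 w.py 576 -248.4 120 40.4; python3 - <<'E'
from h import *
im=read_camera('top');cv2.imwrite('pics/top1.png',im[:,:,::-1])
c=im[165:285,165:425,::-1]; cv2.imwrite('pics/t1c.png',cv2.resize(c,(800,369),interpolation=cv2.INTER_CUBIC))
for x,y,z in [(0,96,5),(0,58,5),(0,20,5),(0,-28,8),(0,-86,8),(-52,-118,24),(-52,118,24),(52,118,24)]: print(x,y,np.round(pix('top',case(x,y,z)),1),np.round((pix('top',case(x,y,z))-165)*800/260))
E
```

```text
t 14.62 pos [ 639.2 -165.1  204.2] F [0.  0.5 0. ] gap 85.5 j [-0.32  0.37  1.55  0.    1.21 -0.33]
 toolx 0.24 turn(tool,deg) [  0.18 -40.16   0.46]
 shift now-axes [-64.2  83.7 -83. ]  after-turn axes [-102.1   84.2  -22.5]
0 96 [194.  218.2] [ 89. 164.]
0 58 [212.9 218.2] [147. 164.]
0 20 [231.7 218.3] [205. 164.]
0 -28 [255.4 218.1] [278. 163.]
0 -86 [284.3 218.1] [367. 163.]
-52 -118 [299.7 243.2] [414. 241.]
-52 118 [179.7 243. ] [ 45. 240.]
52 118 [181.2 190.9] [50. 80.]
```

View pics/t1c.png

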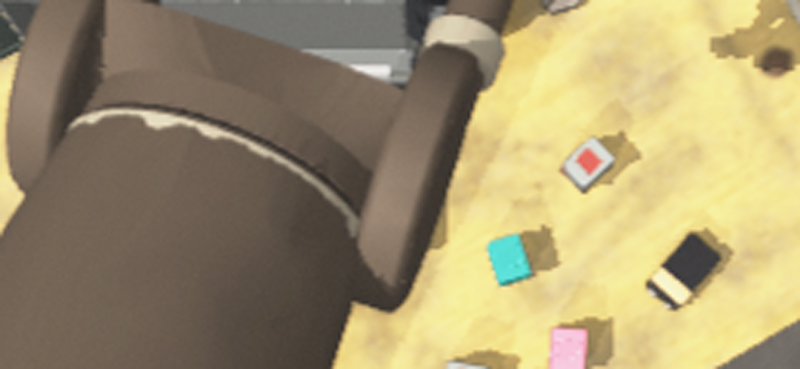

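Request:
send_rows(
  increments="0 7 0 0 0 0 0.1;0 7 0 0 0 0 0.1;0 7 0 0 0 0 0.1;0 7 0 0 0 0 0.1;0 7 0 0 0 0 0.1;0 7 0 0 0 0 0.1;0 7 0 0 0 0 0.1;0 0 0 0 0 0 0.1",
)

```text
time_s: 15.33
position: [0.6378, -0.1778, 0.2124]
orientation: [-0.639, 0.641, -0.296, 0.307]
force: [0.0, -0.7, 0.2]
finger_gap: 0.047
```

```bash
python3 w.py 576 -248.4 80 -49.6
```

```text
t 15.33 pos [ 637.8 -177.8  212.4] F [ 0.  -0.7  0.2] gap 47.0 j [-0.34  0.36  1.54 -0.    1.22  0.55]
 toolx -50.44 turn(tool,deg) [-0.25 -0.84  0.86]
 shift now-axes [ 13.  132.2 -93.2]  after-turn axes [ 13.7 132.4 -92.8]
```

Request:
send_rows(
  increments="-0.2 -0.8 0.8 5 0 -30 0.1;0 0 0 5 20 -32 0.1;0 0 0 3 30 -28 0.1;0 0 0 0 30 0 0.1;0 0 0 0 30 0 0.1;0 0 0 0 20 0 0.1;0 0 0 0 0 0 0.1;0 0 0 0 0 0 0.1",
)

```text
time_s: 16.0
position: [0.5815, -0.2499, 0.0871]
orientation: [0.646, -0.646, 0.283, -0.293]
force: [0.3, -0.1, 1.0]
finger_gap: 0.0471
```

```bash
python3 w.py 576 -248.4 50 -49.6; python3 - <<'E'
from h import *
im=read_camera('side');c=im[170:290,250:410,::-1]; cv2.imwrite('pics/s8.png',cv2.resize(c,(800,600),interpolation=cv2.INTER_CUBIC))
s,M=state();p=s['position']
for z in (0,20,40,60,80):
  q=p.copy();q[2]=z/1e3
  print(z,[np.round((pix('side',q+k*.0235*M[:,0])-[250,170])*5) for k in (-1,1)])
E
```

```text
t 16.0 pos [ 581.5 -249.9   87.1] F [ 0.3 -0.1  1. ] gap 47.1 j [-0.48  0.44  1.71  0.    0.98  0.36]
 toolx -48.06 turn(tool,deg) [-0.41  1.55  0.77]
 shift now-axes [-5.2 37.  -3.3]  after-turn axes [-4.7 37.1 -3.2]
0 [array([295., 367.]), array([247., 303.])]
20 [array([294., 333.]), array([246., 269.])]
40 [array([293., 298.]), array([244., 234.])]
60 [array([292., 262.]), array([243., 198.])]
80 [array([291., 225.]), array([241., 161.])]
```

View pics/s8.png

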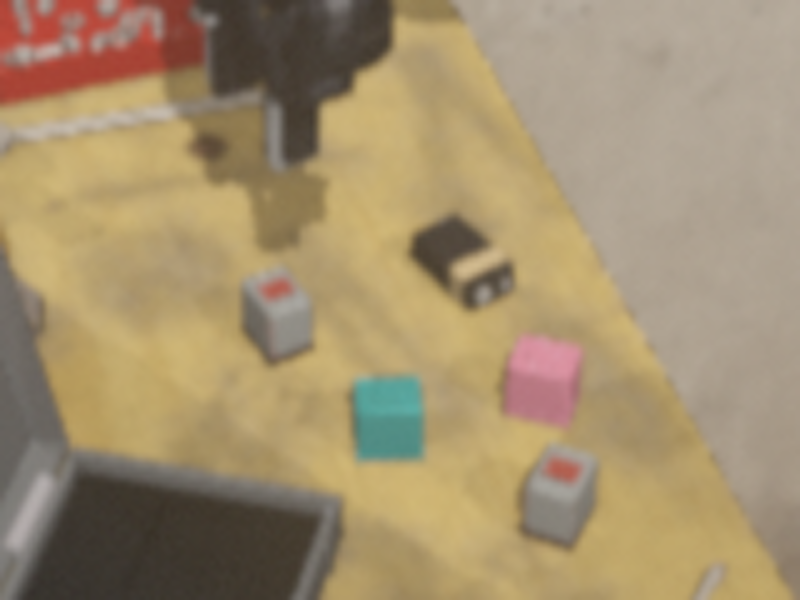

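The front fingertip at (290,168) stands about 26 mm above the reported TCP at this 47 mm gap. The button press showed a similar offset, so I allow for it and check by force and gap.

Request:
send_rows(
  increments="-0.4 1.5 0.8 -5 15 -3 0.1;0 0 0 0 20 0 0.1;0 0 0 0 20 0 0.1;0 0 0 0 10 0 0.1;0 0 0 0 0 0 0.1;0 0 0 0 0 0 0.1",
)

```text
time_s: 16.55
position: [0.5835, -0.2502, 0.0282]
orientation: [-0.642, 0.642, -0.292, 0.301]
force: [-0.2, 0.6, 0.3]
finger_gap: 0.0469
```

```bash
python3 w.py 576 -248.4 -8 -49.6
```

```text
t 16.55 pos [ 583.5 -250.2   28.2] F [-0.2  0.6  0.3] gap 46.9 j [-0.47  0.53  1.72  0.    0.88  0.39]
 toolx -49.56 turn(tool,deg) [-0.29  0.05  0.7 ]
 shift now-axes [-6.6 36.1 -4.7]  after-turn axes [-6.2 36.2 -4.5]
```

Request:
send_rows(
  increments="-0.3 0 0.7 -7 0 -5 0.1;0 0 0 0 8 0 0.1;0 0 0 0 8 0 0.1;0 0 0 0 8 0 0.1;0 0 0 0 6 0 0.1;0 0 0 0 0 0 0.1;0 0 0 0 0 0 0.1",
)

```text
time_s: 17.13
position: [0.5776, -0.2494, -0.0003]
orientation: [-0.642, 0.642, -0.294, 0.298]
force: [0.2, -0.9, 0.2]
finger_gap: 0.0467
```

```bash
python3 w.py 576 -248.4 -8 -49.6
```

```text
t 17.13 pos [ 5.776e+02 -2.494e+02 -3.000e-01] F [ 0.2 -0.9  0.2] gap 46.7 j [-0.48  0.56  1.74 -0.    0.84  0.39]
 toolx -49.55 turn(tool,deg) [-0.12  0.05  0.32]
 shift now-axes [-1.8  7.6 -0.6]  after-turn axes [-1.8  7.7 -0.6]
```

Request:
send_rows(
  increments="0 0 0.3 -2 4 -0.5 0.1;0 0 0 0 4 0 0.1;0 0 0 0 0 0 -1;0 0 0 0 0 0 -1;0 0 0 0 0 0 -1;0 0 0 0 0 0 -1;0 0 0 0 0 0 -1;0 0 0 0 0 0 -1",
)

```text
time_s: 17.8
position: [0.5765, -0.2484, -0.0085]
orientation: [0.643, -0.641, 0.296, -0.297]
force: [0.7, 0.2, -0.2]
finger_gap: 0.0262
```

```bash
python3 w.py 576 -248.4 -12 40.4
```

```text
t 17.8 pos [ 576.5 -248.4   -8.5] F [ 0.7  0.2 -0.2] gap 26.2 j [-0.48  0.58  1.74  0.    0.83  0.39]
 toolx -49.55 turn(tool,deg) [-8.000e-02 -8.995e+01  1.400e-01]
 shift now-axes [-0.3  3.5 -0.4]  after-turn axes [-0.3  3.5  0.3]
```

Request:
send_rows(
  increments="0 0 0 0 0 0 -1;0 0 0 0 0 0 -1",
)

```text
time_s: 17.97
position: [0.5763, -0.2483, -0.0086]
orientation: [0.643, -0.641, 0.296, -0.297]
force: [0.2, -0.6, -0.4]
finger_gap: 0.0261
```

Request:
send_rows(
  increments="0 0 0 0 0 0 0.15;0 0 0 0 0 0 0.15;0 0 0 0 0 0 0.15;0 0 0 0 0 0 0.15;0 -7 0 0 0 0 0.15;0 -7 0 0 0 0 0.15;0 -7 0 0 0 0 0.15;0 -7 0 0 0 0 0.15;0 -7 0 0 0 0 0.15;0 -7 0 0 0 0 0.15;0 -7 0 0 0 0 0.15",
)

```text
time_s: 18.88
position: [0.577, -0.2487, -0.0078]
orientation: [0.707, -0.707, -0.006, 0.003]
force: [-0.6, 0.2, -0.1]
finger_gap: 0.0489
```

Request:
send_rows(
  increments="0 -7 0 0 0 0 0.15;0 -7 0 0 0 0 0.15;0 -7 0 0 0 0 0.15;0 -7 0 0 0 0 0.15;0 -6 0 0 0 0 0.15;0 0 0 0 0 0 0.15;0 0 0 0 0 0 0.15",
)

```text
time_s: 19.47
position: [0.5775, -0.2489, -0.0073]
orientation: [-0.673, 0.674, 0.218, -0.215]
force: [0.8, 0.3, -0.1]
finger_gap: 0.0489
```

```bash
python3 w.py 576.5 -248.4 -12 40.4
```

```text
t 19.47 pos [ 577.5 -248.9   -7.3] F [ 0.8  0.3 -0.1] gap 48.9 j [-0.48  0.57  1.74  0.    0.83 -1.1 ]
 toolx 35.69 turn(tool,deg) [ 0.16 -4.71  0.2 ]
 shift now-axes [-0.5  4.7  1. ]  after-turn axes [-0.4  4.7  1. ]
```

Request:
send_rows(
  increments="0 -4.7 0.2 -0.5 2.5 1 0.15;0 0 0 0 2 0 0.15;0 0 0 0 0 0 0.15;0 0 0 0 0 0 -1;0 0 0 0 0 0 -1;0 0 0 0 0 0 -1;0 0 0 0 0 0 -1;0 0 0 0 0 0 -1;0 0 0 0 0 0 -1;0 0 0 0 0 0 -1;0 0 0 0 0 0 -1",
)

```text
time_s: 20.38
position: [0.5771, -0.2488, -0.0115]
orientation: [-0.664, 0.667, 0.24, -0.239]
force: [-0.1, 0.9, -0.3]
finger_gap: 0.0206
```

```bash
python3 w.py 576.5 -248.4 -12 40.4
```

```text
t 20.38 pos [ 577.1 -248.8  -11.5] F [-0.1  0.9 -0.3] gap 20.6 j [-0.48  0.58  1.74 -0.    0.82 -1.17]
 toolx 39.59 turn(tool,deg) [ 0.22 -0.81  0.02]
 shift now-axes [-0.2  0.5  0.7]  after-turn axes [-0.2  0.5  0.7]
```

Gap 20.6 mm at the 22 mm side, so relay A is gripped. Lift, then measure the pockets from the top view.

Request:
send_rows(
  increments="0 0 0 0 -10 0 -1;0 0 0 0 -30 0 -1;0 0 0 0 -35 0 -1;0 0 0 0 -35 0 -1;0 0 0 0 -25 0 -1;0 0 0 0 0 0 -1",
)

```text
time_s: 20.88
position: [0.5734, -0.2468, 0.1276]
orientation: [0.667, -0.664, -0.238, 0.241]
force: [0.6, -0.2, 0.1]
finger_gap: 0.0203
```

```bash
python3 w.py 580.2 -0.8 100 -0.4; python3 - <<'E'
from h import *
im=read_camera('top');cv2.imwrite('pics/top2.png',im[:,:,::-1])
g=im[185:260,170:310].mean(2)
c=im[185:250,170:310,::-1]
big=cv2.resize(c,(800,371),interpolation=cv2.INTER_CUBIC)
for x,y,z in [(0,96,5),(0,58,5),(0,20,5),(0,-28,8),(0,-86,8)]:
    u,v=pix('top',case(x,y,z)); cv2.drawMarker(big,(int((u-170+.5)*800/140),int((v-185+.5)*800/140)),(0,0,255),0,8)
s=cv2.resize(read_camera('side')[150:330,230:390,::-1],(534,600))
cv2.imwrite('pics/t2c.png',big)
E
```

```text
t 20.88 pos [ 573.4 -246.8  127.6] F [ 0.6 -0.2  0.1] gap 20.3 j [-0.48  0.39  1.69 -0.    1.07 -1.17]
 toolx 39.56 turn(tool,deg) [-0.22 39.96 -0.29]
 shift now-axes [162.   28.  185.2]  after-turn axes [  5.   27.6 246.1]
```

View pics/t2c.png

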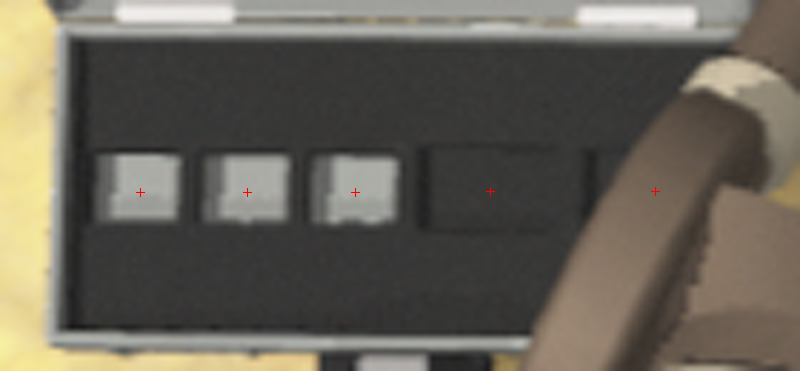

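```bash
python3 - <<'E'
from h import *
im=cv2.imread('pics/top2.png').astype(float).mean(2)
def edges(sig,o):
    d=np.gradient(sig); i=np.argmax(d);j=np.argmin(d)
    def sub(k,s):
        w=np.abs(d[max(k-1,0):k+2]); return o+(w*np.arange(k-1,k+2)).sum()/w.sum()
    lo=sig[:3].mean()
    th=None
    return sub(i,1),sub(j,-1)
def half(sig,o,lo,frac=.5):
    pass
for y in (96,58,20):
    u,v=pix('top',case(0,y,5)); u0,v0=int(u),int(v)
    r=im[v0-4:v0+4,u0-13:u0+14].mean(0); c=im[v0-12:v0+12,u0-3:u0+5].mean(1)
    def cross(s,o,t):  # outermost crossings of level t
        i=np.where(s>t)[0]; a,b=i[0],i[-1]
        return o+a-1+(t-s[a-1])/(s[a]-s[a-1]), o+b+(s[b]-t)/(s[b]-s[b+1])
    ua=cross(r,u0-13,75);
    va=cross(c,v0-12,105)
    A=ray('top',ua[0],v,.015)*1e3;B=ray('top',ua[1],v,.015)*1e3
    C=ray('top',u,va[0],.015)*1e3;D=ray('top',u,va[1],.015)*1e3
    print(y,np.round(ua,2),np.round(va,2),'y',np.round((A+B)[1]/2,1),'w',np.round(A-B,1)[1],'x',np.round((C+D)[0]/2,1),'w',np.round(C-D,1)[0],'model',np.round(case(0,y,15)*1e3,1)); print(np.round(r).astype(int),np.round(c).astype(int))
E
```

```text
Traceback (most recent call last):
IndexError: index 27 is out of bounds for axis 0 with size 27
```

```bash
python3 - <<'E'
from h import *
im=cv2.imread('pics/top2.png').astype(float).mean(2)
def cross(s,o,m,t):
    a=b=m
    while s[a-1]>t:a-=1
    while s[b+1]>t:b+=1
    return o+a-1+(t-s[a-1])/(s[a]-s[a-1]), o+b+(s[b]-t)/(s[b]-s[b+1])
for y in (96,58,20):
    u,v=pix('top',case(0,y,5)); u0,v0=int(u),int(v)
    r=im[v0-3:v0+3,u0-13:u0+14].mean(0); c=im[v0-12:v0+13,u0-3:u0+5].mean(1)
    print(np.round(r).astype(int),np.round(c).astype(int))
    ua=cross(r,u0-13,13,75); va=cross(c,v0-12,12,90)
    P=lambda a,b:ray('top',a,b,.015)*1e3
    A,B,C,D=P(ua[0],v),P(ua[1],v),P(u,va[0]),P(u,va[1])
    print(y,np.round(ua,2),np.round(va,2),'y',round((A+B)[1]/2,1),'w',round((A-B)[1],1),'x',round((C+D)[0]/2,1),'w',round((C-D)[0],1),'model',np.round(case(0,y,15)*1e3,1))
E
```

```text
[ 76  55  38  38  36  57  87  98 114 150 167 167 167 166 166 166 166 167
 167 144  91  55  55  46  63  91  99] [ 56  56  55  57  56  45 153 169 169 170 170 171 171 161 156 155 156 105
  63  55  56  56  56  55  56]
96 [186.6  201.44] [211.41 223.36] y 72.6 w 29.6 x 580.9 w 24.0 model [580.7  75.2  15. ]
[167 144  91  55  55  46  63  91  99 113 148 168 167 166 167 166 166 168
 167 166 146  92  56  55  46  74  99] [ 56  55  56  56  56  50 122 160 166 166 166 166 166 166 157 155 156 117
  69  56  56  55  55  55  56]
58 [205.42 220.46] [211.56 223.57] y 34.9 w 30.0 x 580.3 w 24.2 model [580.4  37.2  15. ]
[166 146  92  56  55  46  74  99  99 114 148 167 168 167 166 168 168 167
 168 168 147  96  56  56  49  38  37] [ 55  54  54  54  54  49 107 159 167 167 167 167 167 166 157 155 155 135
  78  55  56  55  55  55  55]
20 [224.05 239.52] [211.71 223.8 ] y -2.7 w 30.8 x 579.7 w 24.3 model [580.1  -0.8  15. ]
```

```bash
sed -i 's/^C0=.*/C0=np.array([.5798,-.0220]); YAW=np.radians(-.6)/' h.py; python3 n.py 0 19.3 60
```

```text
t 20.98 pos [ 570.9 -245.5  123. ] F [-0.3 -0.4 -0. ] gap 20.3 j [-0.48  0.39  1.69 -0.    1.07 -1.17]
 toolx 39.56 turn(tool,deg) [-0.5  40.15 -0.55]
 shift now-axes [162.   64.1 180.7]  after-turn axes [  6.6  63.  242.9]
```

Request:
send_rows(
  increments="0 6.8 0 0 0 0 -1;0 6.8 0 0 0 0 -1;0 6.8 0 0 0 0 -1;0 6.8 0 0 0 0 -1;0 6.8 0 0 0 0 -1;0 6.2 0 0 0 0 -1;0 0 0 0 0 30 -1;0 0 0 0 0 38 -1;0 0 0 0 0 38 -1;0 0 0 0 0 38 -1;0 0 0 0 0 38 -1;0 0 0 0 0 30 -1",
)

```text
time_s: 21.98
position: [0.5607, -0.0266, 0.0989]
orientation: [0.713, -0.7, 0.042, -0.002]
force: [-0.5, -0.3, -0.8]
finger_gap: 0.0202
```

```bash
python3 n.py 0 19.3 60
```

```text
t 21.98 pos [560.7 -26.6  98.9] F [-0.5 -0.3 -0.8] gap 20.2 j [-0.13  0.35  1.82  0.01  1.04 -0.08]
 toolx -3.51 turn(tool,deg) [-0.99 -2.93 -3.26]
 shift now-axes [20.  38.2 24.4]  after-turn axes [19.1 38.9 24.1]
```

Request:
send_rows(
  increments="-1 -2.9 -3.2 10 0 12 -1;0 0 0 9 8 12 -1;0 0 0 0 10 0 -1;0 0 0 0 8 0 -1;0 0 0 0 0 0 -1;0 0 0 0 0 0 -1",
)

```text
time_s: 22.48
position: [0.5686, 0.0059, 0.059]
orientation: [0.708, -0.706, 0.008, 0.008]
force: [0.6, 0.1, -0.6]
finger_gap: 0.0205
```

```bash
python3 n.py 0 19.3 30
```

```text
t 22.48 pos [568.6   5.9  59. ] F [ 0.6  0.1 -0.6] gap 20.5 j [-0.07  0.39  1.85  0.    0.92 -0.07]
 toolx 0.01 turn(tool,deg) [-0.15  0.61 -1.34]
 shift now-axes [12.  28.7 -8.7]  after-turn axes [11.5 29.  -8.5]
```

Request:
send_rows(
  increments="-0.2 0.6 -1.3 6 5 -5 -1;0 0 0 5 5 -3 -1;0 0 0 0 5 0 -1;0 0 0 0 5 0 -1;0 0 0 0 0 0 -1;0 0 0 0 0 0 -1",
)

```text
time_s: 22.98
position: [0.5779, -0.0072, 0.0358]
orientation: [-0.707, 0.707, -0.008, 0.004]
force: [0.6, -0.3, -0.5]
finger_gap: 0.0203
```

```bash
python3 n.py 0 19.3 15
```

```text
t 22.98 pos [577.9  -7.2  35.8] F [ 0.6 -0.3 -0.5] gap 20.3 j [-0.09  0.43  1.85 -0.    0.87 -0.07]
 toolx -0.98 turn(tool,deg) [ 0.06 -0.38 -0.33]
 shift now-axes [ 2.1 20.8  4.5]  after-turn axes [ 2.  20.8  4.5]
```

Request:
send_rows(
  increments="0 -0.4 -0.3 2 4 4 -1;0 0 0 0 6 0 -1;0 0 0 0 4 0 -1;0 0 0 0 0 0 -1;0 0 0 0 0 0 -1",
)

```text
time_s: 23.4
position: [0.5807, -0.0026, 0.021]
orientation: [-0.707, 0.707, -0.003, 0.004]
force: [0.3, -0.2, -0.4]
finger_gap: 0.0204
```

```bash
python3 n.py 0 19.3 4
```

```text
t 23.4 pos [580.7  -2.6  21. ] F [ 0.3 -0.2 -0.4] gap 20.4 j [-0.08  0.46  1.85 -0.    0.83 -0.07]
 toolx -0.52 turn(tool,deg) [0.06 0.08 0.06]
 shift now-axes [-0.8 17.  -0.1]  after-turn axes [-0.7 17.  -0.1]
```

Request:
send_rows(
  increments="0 0 0 -0.7 5 0 -1;0 0 0 0 5 0 -1;0 0 0 0 4 0 -1;0 0 0 0 3 0 -1;0 0 0 0 2 0 -1;0 0 0 0 2 0 -1;0 0 0 0 0 0 -1",
)

```text
time_s: 23.98
position: [0.5799, -0.0022, -0.0022]
orientation: [-0.707, 0.707, -0.003, 0.003]
force: [-0.0, 0.1, -0.2]
finger_gap: 0.0201
```

```bash
python3 n.py 0 19.3 -6.5
```

```text
t 23.98 pos [579.9  -2.2  -2.2] F [-0.   0.1 -0.2] gap 20.1 j [-0.08  0.5   1.85 -0.    0.79 -0.07]
 toolx -0.49 turn(tool,deg) [0.05 0.11 0.05]
 shift now-axes [ 0.1  4.3 -0.5]  after-turn axes [ 0.1  4.3 -0.5]
```

Request:
send_rows(
  increments="0 0 0 0 2 0 -1;0 0 0 0 1.5 0 -1;0 0 0 0 0 0 -1",
)

```text
time_s: 24.23
position: [0.5801, -0.0022, -0.006]
orientation: [-0.707, 0.707, -0.003, 0.003]
force: [-0.5, 0.0, -0.9]
finger_gap: 0.0203
```

Request:
send_rows(
  increments="0 0 0 0 1 0 -1;0 0 0 0 0 0 -1",
)

```text
time_s: 24.4
position: [0.5806, -0.0022, -0.0063]
orientation: [-0.707, 0.707, -0.002, 0.004]
force: [-1.0, 0.6, -1.7]
finger_gap: 0.0202
```

Request:
send_rows(
  increments="0 0 0 0 0 0 0;0 0 0 0 0 0 0;0 0 0 0 0 0 0;0 0 0 0 -10 0 0;0 0 0 0 -25 0 0;0 0 0 0 -35 0 0;0 0 0 0 -35 0 0;0 0 0 0 -35 0 0",
)

```text
time_s: 25.07
position: [0.5718, -0.0017, 0.1305]
orientation: [0.707, -0.707, 0.01, 0.004]
force: [0.1, -0.7, -0.2]
finger_gap: 0.0428
```

```bash
python3 w.py 439.1 -170.4 60 78.5
```

```text
t 25.07 pos [571.8  -1.7 130.5] F [ 0.1 -0.7 -0.2] gap 42.8 j [-0.08  0.3   1.81 -0.    1.06 -0.07]
 toolx -0.5 turn(tool,deg) [ -0.79 -79.    -0.92]
 shift now-axes [-129.8   73.  -169.9]  after-turn axes [-191.7   70.5   96.4]
```

Request:
send_rows(
  increments="0 -7 0 -21 0 -27 0.1;0 -7 0 -24 0 -24 0.1;0 -7 0 -27 0 -21 0.1;0 -7 0 -29 0 -17 0.1;0 -7 0 -30 0 -10 0.1;0 -7 0 -20 0 -5 0.1;0 -7 0 0 0 0 0.1;0 -7 0 0 0 0 0.1;0 -7 0 0 0 0 0.1;0 -7 0 0 0 0 0.1;0 -7 0 0 0 0 0.1;0 0 0 0 0 0 0.1",
)

```text
time_s: 26.07
position: [0.4591, -0.1545, 0.1553]
orientation: [-0.542, 0.555, 0.45, -0.443]
force: [-0.5, 0.0, 0.4]
finger_gap: 0.0471
```

```bash
python3 w.py 439.1 -170.4 40 78.5
```

```text
t 26.07 pos [ 459.1 -154.5  155.3] F [-0.5  0.   0.4] gap 47.1 j [-0.41  0.08  2.02 -0.    1.03 -1.78]
 toolx 78.27 turn(tool,deg) [ 1.18 -0.22 -0.29]
 shift now-axes [-19.  115.   18.7]  after-turn axes [-19.6 115.3  16.4]
```

Request:
send_rows(
  increments="1.2 -0.2 -0.3 -9 10 9 0.1;0 0 0 -9 20 7 0.1;0 0 0 0 25 0 0.1;0 0 0 0 25 0 0.1;0 0 0 0 25 0 0.1;0 0 0 0 5 0 0.1;0 0 0 0 0 0 0.1;0 0 0 0 0 0 0.1",
)

```text
time_s: 26.73
position: [0.4449, -0.172, 0.0492]
orientation: [-0.548, 0.557, 0.443, -0.439]
force: [0.4, 0.2, -0.4]
finger_gap: 0.0469
```

```bash
python3 w.py 439.1 -170.4 -8 78.5
```

```text
t 26.73 pos [ 444.9 -172.    49.2] F [ 0.4  0.2 -0.4] gap 46.9 j [-0.46  0.24  2.09  0.    0.8  -1.81]
 toolx 77.21 turn(tool,deg) [ 0.72 -1.29 -0.17]
 shift now-axes [ 0.5 57.1  6.7]  after-turn axes [ 0.4 57.2  6. ]
```

Request:
send_rows(
  increments="0.7 -1.3 -0.2 0.5 5 6 0.1;0 0 0 0 12 0 0.1;0 0 0 0 12 0 0.1;0 0 0 0 10 0 0.1;0 0 0 0 6 0 0.1;0 0 0 0 3 0 0.1;0 0 0 0 0 0 0.1",
)

```text
time_s: 27.32
position: [0.446, -0.1732, 0.0071]
orientation: [-0.542, 0.551, 0.451, -0.446]
force: [-0.9, 0.4, -0.2]
finger_gap: 0.0469
```

```bash
python3 w.py 439.1 -170.4 -8 78.5
```

```text
t 27.32 pos [ 446.  -173.2    7.1] F [-0.9  0.4 -0.2] gap 46.9 j [-0.46  0.32  2.1   0.    0.71 -1.84]
 toolx 78.7 turn(tool,deg) [ 0.78  0.2  -0.17]
 shift now-axes [ 1.5 15.   7.5]  after-turn axes [ 1.4 15.1  7.3]
```

Request:
send_rows(
  increments="0.8 0 -0.2 1.5 0 7 0.1;0 0 0 0 3 1 0.1;0 0 0 0 5 0 0.1;0 0 0 0 5 0 0.1;0 0 0 0 2 0 0.1;0 0 0 0 0 0 0.1;0 0 0 0 0 0 0.1",
)

```text
time_s: 27.9
position: [0.4388, -0.1705, -0.0081]
orientation: [-0.547, 0.547, 0.449, -0.448]
force: [1.3, 0.6, 0.3]
finger_gap: 0.0473
```

```bash
python3 w.py 439.1 -170.4 -8 78.5
```

```text
t 27.9 pos [ 438.8 -170.5   -8.1] F [1.3 0.6 0.3] gap 47.3 j [-0.46  0.35  2.11  0.    0.68 -1.84]
 toolx 78.72 turn(tool,deg) [0.03 0.22 0.01]
 shift now-axes [ 0.1 -0.1 -0.2]  after-turn axes [ 0.1 -0.1 -0.2]
```

Squeeze, reopen, turn 90°.

Request:
send_rows(
  increments="0 0 0 0 0 0 -1;0 0 0 0 0 0 -1;0 0 0 0 0 0 -1;0 0 0 0 0 0 -1;0 0 0 0 0 0 -1;0 0 0 0 0 0 -1;0 0 0 0 0 0 -1;0 0 0 0 0 0 -1",
)

```text
time_s: 28.57
position: [0.4393, -0.1707, -0.0076]
orientation: [-0.546, 0.547, 0.449, -0.448]
force: [0.0, 0.3, -0.6]
finger_gap: 0.0261
```

Request:
send_rows(
  increments="0 0 0 0 0 0 0.15;0 0 0 0 0 0 0.15;0 0 0 0 0 0 0.15;0 0 0 0 0 0 0.15;0 7 0 0 0 0 0.15;0 7 0 0 0 0 0.15;0 7 0 0 0 0 0.15;0 7 0 0 0 0 0.15;0 7 0 0 0 0 0.15;0 7 0 0 0 0 0.15;0 7 0 0 0 0 0.15",
)

```text
time_s: 29.48
position: [0.4399, -0.1709, -0.0072]
orientation: [-0.685, 0.686, 0.174, -0.173]
force: [0.1, 0.1, -0.0]
finger_gap: 0.0491
```

Request:
send_rows(
  increments="0 7 0 0 0 0 0.15;0 7 0 0 0 0 0.15;0 7 0 0 0 0 0.15;0 7 0 0 0 0 0.15;0 7 0 0 0 0 0.15;0 5 0 0 0 0 0.15;0 0 0 0 0 0 0.15;0 0 0 0 0 0 0.15",
)

```text
time_s: 30.15
position: [0.4404, -0.1712, -0.0069]
orientation: [-0.702, 0.703, -0.077, 0.079]
force: [0.4, -0.8, 0.2]
finger_gap: 0.0491
```

```bash
python3 w.py 438.8 -170.5 -12 -11.3
```

```text
t 30.15 pos [ 440.4 -171.2   -6.9] F [ 0.4 -0.8  0.2] gap 49.1 j [-0.46  0.35  2.11  0.    0.68 -0.24]
 toolx -12.66 turn(tool,deg) [ 0.03 -1.36  0.18]
 shift now-axes [-1.7  5.1  0.3]  after-turn axes [-1.7  5.1  0.4]
```

Request:
send_rows(
  increments="0 -1.4 0.2 -1.5 2.5 0.3 0.15;0 0 0 0 2.3 0 0.15;0 0 0 0 0 0 0.15;0 0 0 0 0 0 -1;0 0 0 0 0 0 -1;0 0 0 0 0 0 -1;0 0 0 0 0 0 -1;0 0 0 0 0 0 -1;0 0 0 0 0 0 -1;0 0 0 0 0 0 -1;0 0 0 0 0 0 -1",
)

```text
time_s: 31.07
position: [0.439, -0.1706, -0.0121]
orientation: [-0.704, 0.704, -0.066, 0.066]
force: [0.5, 0.2, 0.6]
finger_gap: 0.0207
```

```bash
python3 w.py 439.2 -170.7 -12 -11.3
```

```text
t 31.07 pos [ 439.  -170.6  -12.1] F [0.5 0.2 0.6] gap 20.7 j [-0.46  0.36  2.11 -0.    0.68 -0.27]
 toolx -10.72 turn(tool,deg) [ 0.03  0.58 -0.02]
 shift now-axes [ 0.2 -0.1 -0.1]  after-turn axes [ 0.2 -0.1 -0.1]
```

Request:
send_rows(
  increments="0 0 0 0 -10 0 -1;0 0 0 0 -30 0 -1;0 0 0 0 -35 0 -1;0 0 0 0 -35 0 -1;0 0 0 0 -25 0 -1;0 0 0 0 0 0 -1",
)

```text
time_s: 31.57
position: [0.4357, -0.1689, 0.1282]
orientation: [0.705, -0.703, 0.069, -0.063]
force: [1.7, -0.4, -0.5]
finger_gap: 0.0204
```

```bash
python3 n.py 0 96 100
```

```text
t 31.57 pos [ 435.7 -168.9  128.2] F [ 1.7 -0.4 -0.5] gap 20.4 j [-0.46  0.1   2.05 -0.    1.   -0.28]
 toolx -10.72 turn(tool,deg) [ -0.16 -10.12  -0.52]
 shift now-axes [ 97.7  27.9 265.6]  after-turn axes [142.5  28.2 244.4]
```

Request:
send_rows(
  increments="0 -5 -0.5 0 -5 0 -1;0 -5 0 0 -5 0 -1;0 0 0 16 0 27 -1;0 0 0 16 0 27 -1;0 0 0 16 0 27 -1;0 0 0 16 0 27 -1;0 0 0 16 0 27 -1;0 0 0 16 0 27 -1;0 0 0 16 0 27 -1;0 0 0 12 0 20 -1;0 0 0 0 0 0 -1;0 0 0 0 0 0 -1",
)

```text
time_s: 32.57
position: [0.5628, 0.0476, 0.1393]
orientation: [-0.707, 0.708, -0.002, 0.003]
force: [-1.2, 0.2, -0.1]
finger_gap: 0.0206
```

```bash
python3 n.py 0 96 35
```

```text
t 32.57 pos [562.8  47.6 139.3] F [-1.2  0.2 -0.1] gap 20.6 j [ 0.01  0.26  1.83 -0.    1.04  0.02]
 toolx -0.45 turn(tool,deg) [0.07 0.15 0.07]
 shift now-axes [ 17.7 104.3  26.7]  after-turn axes [ 17.7 104.3  26.6]
```

Request:
send_rows(
  increments="0 0 0 9 15 13 -1;0 0 0 9 20 13 -1;0 0 0 0 25 0 -1;0 0 0 0 20 0 -1;0 0 0 0 12 0 -1;0 0 0 0 0 0 -1;0 0 0 0 0 0 -1",
)

```text
time_s: 33.15
position: [0.578, 0.0691, 0.0433]
orientation: [-0.706, 0.708, -0.005, 0.003]
force: [-0.2, 0.5, 0.1]
finger_gap: 0.0205
```

```bash
python3 n.py 0 96 10
```

```text
t 33.15 pos [578.   69.1  43.3] F [-0.2  0.5  0.1] gap 20.5 j [ 0.05  0.43  1.84 -0.    0.88  0.06]
 toolx -0.65 turn(tool,deg) [ 0.21 -0.05 -0.14]
 shift now-axes [ 2.8 33.3  5.1]  after-turn axes [ 2.7 33.3  5. ]
```

Request:
send_rows(
  increments="0 0 0 2.7 3 4.7 -1;0 0 0 0 8 0 -1;0 0 0 0 8 0 -1;0 0 0 0 6 0 -1;0 0 0 0 3 0 -1;0 0 0 0 0 0 -1;0 0 0 0 0 0 -1",
)

```text
time_s: 33.73
position: [0.584, 0.0727, 0.0169]
orientation: [-0.706, 0.708, -0.003, 0.006]
force: [0.4, -0.2, -0.7]
finger_gap: 0.0209
```

```bash
python3 n.py 0 96 -3
```

```text
t 33.73 pos [584.   72.7  16.9] F [ 0.4 -0.2 -0.7] gap 20.9 j [ 0.05  0.48  1.83 -0.01  0.83  0.07]
 toolx -0.75 turn(tool,deg) [ 0.21 -0.15  0.26]
 shift now-axes [-3.3 19.9  1.3]  after-turn axes [-3.3 19.9  1.3]
```

Request:
send_rows(
  increments="0.2 0 0.3 -3.2 0 1 -1;0 0 0 0 4 0 -1;0 0 0 0 4 0 -1;0 0 0 0 3 0 -1;0 0 0 0 0 0 -1",
)

```text
time_s: 34.15
position: [0.5813, 0.074, 0.0059]
orientation: [0.707, -0.707, 0.004, -0.005]
force: [-0.7, -0.1, -0.5]
finger_gap: 0.0205
```

```bash
python3 n.py 0 96 -3
```

```text
t 34.15 pos [581.3  74.    5.9] F [-0.7 -0.1 -0.5] gap 20.5 j [0.05 0.49 1.84 0.   0.81 0.06]
 toolx -0.75 turn(tool,deg) [-0.02 -0.15  0.03]
 shift now-axes [-0.5  8.9 -0. ]  after-turn axes [-0.5  8.9 -0. ]
```

Request:
send_rows(
  increments="0 0 0 -0.4 3 0 -1;0 0 0 0 3 0 -1;0 0 0 0 2 0 -1;0 0 0 0 2 0 -1;0 0 0 0 0 0 -1",
)

```text
time_s: 34.57
position: [0.5823, 0.0745, -0.0038]
orientation: [0.707, -0.707, 0.004, -0.006]
force: [-0.8, 0.4, -0.3]
finger_gap: 0.0207
```

Request:
send_rows(
  increments="0 0 0 0 1.5 0 -1;0 0 0 0 0 0 -1;0 0 0 0 0 0 -1",
)

```text
time_s: 34.82
position: [0.5819, 0.0746, -0.0061]
orientation: [0.708, -0.707, 0.004, -0.005]
force: [0.1, -0.2, -1.2]
finger_gap: 0.0206
```

Request:
send_rows(
  increments="0 0 0 0 1 0 -1;0 0 0 0 0 0 -1;0 0 0 0 0 0 0;0 0 0 0 0 0 0;0 0 0 0 0 0 0;0 0 0 0 0 0 0;0 0 0 0 -10 0 0;0 0 0 0 -25 0 0;0 0 0 0 -35 0 0;0 0 0 0 -35 0 0;0 0 0 0 -35 0 0;0 0 0 0 0 -20 0",
)

```text
time_s: 35.82
position: [0.5787, 0.056, 0.1385]
orientation: [0.708, -0.707, 0.006, -0.002]
force: [2.1, 0.1, 0.9]
finger_gap: 0.0428
```

```bash
cat > bat.py <<'E'
from h import *
im=read_camera('top')[:,:,::-1].copy();cv2.imwrite('pics/top3.png',im)
hsv=cv2.cvtColor(im,cv2.COLOR_BGR2HSV);S,V=hsv[...,1],hsv[...,2]
m=((S<90)|(V<90)); k=np.zeros_like(m); k[200:305,330:440]=m[200:305,330:440]
cs=cv2.findContours(k.astype(np.uint8),0,1)[0]
for c in cs:
    if cv2.contourArea(c)>60: print(cv2.boundingRect(c),cv2.contourArea(c))
m=np.zeros_like(k); m[236:268,370:402]=k[236:268,370:402]
print(rect('top',m,.018))
E
python3 bat.py; python3 w.py 506.8 -309 80 -41.8
```

```text
(343, 272, 13, 15) 143.5
(365, 260, 75, 45) 1622.0
(375, 241, 24, 25) 276.0
((506.7078857421875, -309.08905029296875), (25.102581024169922, 49.03514099121094), 48.175315856933594)
t 35.87 pos [576.9  50.9 135.9] F [-0.2 -1.  -0.6] gap 42.6 j [ 0.01  0.3   1.79 -0.    1.06  0.03]
 toolx -0.68 turn(tool,deg) [ 0.38 41.12 -0.44]
 shift now-axes [ -65.3   57.7 -360.5]  after-turn axes [ 187.6   55.9 -315. ]
```

Request:
send_rows(
  increments="0 0 0 -7 0 -34 0.45;0 0 0 -7 0 -36 0.45;0 0 0 -7 0 -36 0.45;0 0 0 -7 0 -36 0.45;0 0 0 -7 0 -36 0.45;0 0 0 -7 0 -36 0.45;0 0 0 -7 0 -36 0.45;0 0 0 -7 0 -36 0.45;0 0 0 -5 0 -30 0.45;0 0 0 -3 0 -18 0.45;0 0 0 0 0 0 0.45;0 7 0 0 0 0 0.45",
)

```text
time_s: 36.87
position: [0.5051, -0.2973, 0.1441]
orientation: [-0.704, 0.707, -0.048, 0.047]
force: [-0.4, 0.6, -0.9]
finger_gap: 0.0619
```

Request:
send_rows(
  increments="0 7 0 0 0 0 0.45;0 7 0 0 0 0 0.45;0 7 0 0 0 0 0.45;0 7 0 0 0 0 0.45;0 6 0 0 0 0 0.45;0 0 0 0 0 0 0.45;0 0 0 0 0 0 0.45",
)

```text
time_s: 37.45
position: [0.503, -0.2915, 0.1436]
orientation: [-0.658, 0.659, -0.26, 0.255]
force: [-0.8, 0.1, -0.1]
finger_gap: 0.062
```

```bash
python3 w.py 506.8 -309 40 -41.8
```

```text
t 37.45 pos [ 503.  -291.5  143.6] F [-0.8  0.1 -0.1] gap 62.0 j [-0.6   0.29  1.78 -0.    1.07  0.15]
 toolx -42.71 turn(tool,deg) [ 0.15 -0.91 -0.31]
 shift now-axes [ 15.2 103.5 -10. ]  after-turn axes [ 14.5 103.6 -10.5]
```

Request:
send_rows(
  increments="0 -0.9 -0.3 14 10 -10 0.45;0 0 0 0 20 0 0.45;0 0 0 0 25 0 0.45;0 0 0 0 25 0 0.45;0 0 0 0 20 0 0.45;0 0 0 0 5 0 0.45;0 0 0 0 0 0 0.45;0 0 0 0 0 0 0.45",
)

```text
time_s: 38.12
position: [0.5096, -0.3064, 0.0382]
orientation: [-0.663, 0.664, -0.243, 0.246]
force: [-0.6, 0.4, -0.2]
finger_gap: 0.0618
```

```bash
python3 w.py 506.8 -309 -16 -41.8; python3 bat.py
```

```text
t 38.12 pos [ 509.6 -306.4   38.2] F [-0.6  0.4 -0.2] gap 61.8 j [-0.61  0.45  1.81 -0.    0.87  0.09]
 toolx -40.49 turn(tool,deg) [0.04 1.31 0.24]
 shift now-axes [-0.7 54.2 -3.8]  after-turn axes [-0.3 54.2 -3.9]
(330, 200, 110, 105) 9365.5
((510.39013671875, -307.3512268066406), (61.20915222167969, 61.77284622192383), 89.20449829101562)
```

Request:
send_rows(
  increments="0 1.3 0.2 -0.5 5 -3.8 0.45;0 0 0 0 10 0 0.45;0 0 0 0 10 0 0.45;0 0 0 0 10 0 0.45;0 0 0 0 6 0 0.45;0 0 0 0 2 0 0.45;0 0 0 0 0 0 0.45",
)

```text
time_s: 38.75
position: [0.5107, -0.3122, -0.0035]
orientation: [-0.659, 0.662, -0.249, 0.256]
force: [-0.7, -0.4, 0.2]
finger_gap: 0.0623
```

```bash
python3 w.py 506.8 -309 -16 -41.8
```

```text
t 38.75 pos [ 510.7 -312.2   -3.5] F [-0.7 -0.4  0.2] gap 62.3 j [-0.62  0.52  1.82 -0.    0.79  0.11]
 toolx -41.86 turn(tool,deg) [-0.03 -0.06  0.6 ]
 shift now-axes [-5.1 12.4 -0.2]  after-turn axes [-5.  12.5 -0.2]
```

Request:
send_rows(
  increments="0 0 0.6 -5 0 0 0.45;0 0 0 0 3 0 0.45;0 0 0 0 3 0 0.45;0 0 0 0 3 0 0.45;0 0 0 0 2 0 0.45;0 0 0 0 0 0 0.45",
)

```text
time_s: 39.25
position: [0.5068, -0.3085, -0.0155]
orientation: [0.661, -0.66, 0.253, -0.252]
force: [0.7, 0.6, 0.8]
finger_gap: 0.0619
```

```bash
python3 w.py 506.8 -309 -16 -41.8
```

```text
t 39.25 pos [ 506.8 -308.5  -15.5] F [0.7 0.6 0.8] gap 61.9 j [-0.62  0.54  1.82  0.    0.78  0.11]
 toolx -41.85 turn(tool,deg) [-0.04 -0.05 -0.04]
 shift now-axes [ 0.3  0.5 -0.4]  after-turn axes [ 0.3  0.5 -0.4]
```

Request:
send_rows(
  increments="0 0 0 0 0 0 -1;0 0 0 0 0 0 -1;0 0 0 0 0 0 -1;0 0 0 0 0 0 -1;0 0 0 0 0 0 -1;0 0 0 0 0 0 -1",
)

```text
time_s: 39.75
position: [0.5077, -0.3091, -0.0143]
orientation: [0.661, -0.66, 0.252, -0.253]
force: [-0.9, -0.0, -1.6]
finger_gap: 0.0429
```

Request:
send_rows(
  increments="0 0 0 0 0 0 -1",
)

```text
time_s: 39.83
position: [0.5076, -0.309, -0.0144]
orientation: [0.661, -0.66, 0.252, -0.253]
force: [-1.0, 0.6, -0.4]
finger_gap: 0.0427
```

The fingers stopped at 42.7 mm, so they are on the battery's body above the terminals. I reopen and turn to grip across the 27 mm width.

Request:
send_rows(
  increments="0 0 0 0 0 0 0.45;0 0 0 0 0 0 0.45;0 0 0 0 0 0 0.45;0 0 0 0 -2 0 0.45;0 -7 0 0 0 0 0.45;0 -7 0 0 0 0 0.45;0 -7 0 0 0 0 0.45;0 -7 0 0 0 0 0.45;0 -7 0 0 0 0 0.45;0 -7 0 0 0 0 0.45;0 -7 0 0 0 0 0.45;0 -7 0 0 0 0 0.45",
)

```text
time_s: 40.83
position: [0.5081, -0.3094, -0.011]
orientation: [-0.7, 0.701, 0.097, -0.095]
force: [-0.8, 0.4, -0.9]
finger_gap: 0.0619
```

Request:
send_rows(
  increments="0 -7 0 0 0 0 0.45;0 -7 0 0 0 0 0.45;0 -7 0 0 0 0 0.45;0 -7 0 0 0 0 0.45;0 -5 0 0 0 0 0.2;0 0 0 0 0 0 0.2;0 0 0 0 0 0 0.2",
)

```text
time_s: 41.42
position: [0.5088, -0.3099, -0.0096]
orientation: [-0.641, 0.643, 0.297, -0.295]
force: [0.2, 0.0, -0.8]
finger_gap: 0.0513
```

```bash
python3 w.py 506.5 -308 -19 48.2
```

```text
t 41.42 pos [ 508.8 -309.9   -9.6] F [ 0.2  0.  -0.8] gap 51.3 j [-0.62  0.53  1.82  0.    0.79 -1.49]
 toolx 49.54 turn(tool,deg) [0.21 1.34 0.06]
 shift now-axes [-0.1  9.4  3. ]  after-turn axes [-0.1  9.4  3. ]
```

Request:
send_rows(
  increments="0.2 1.3 0 0 2 3 0.2;0 0 0 0 3 0 0.2;0 0 0 0 2.5 0 0.2;0 0 0 0 1.5 0 0.2;0 0 0 0 0 0 0.2",
)

```text
time_s: 41.83
position: [0.5063, -0.3077, -0.0194]
orientation: [0.647, -0.646, -0.287, 0.286]
force: [0.2, 0.8, 0.4]
finger_gap: 0.0511
```

```bash
python3 w.py 506.5 -308 -19 48.2
```

```text
t 41.83 pos [ 506.3 -307.7  -19.4] F [0.2 0.8 0.4] gap 51.1 j [-0.62  0.54  1.82  0.    0.77 -1.45]
 toolx 47.75 turn(tool,deg) [-0.01 -0.45  0.06]
 shift now-axes [-0.1 -0.4 -0.4]  after-turn axes [-0.1 -0.4 -0.4]
```

Request:
send_rows(
  increments="0 0 0 0 0 0 -1;0 0 0 0 0 0 -1;0 0 0 0 0 0 -1;0 0 0 0 0 0 -1;0 0 0 0 0 0 -1;0 0 0 0 0 0 -1;0 0 0 0 0 0 -1;0 0 0 0 0 0 -1",
)

```text
time_s: 42.5
position: [0.5063, -0.3078, -0.0196]
orientation: [0.647, -0.646, -0.286, 0.286]
force: [-0.1, -0.8, 0.7]
finger_gap: 0.0242
```

```bash
python3 w.py 506.3 -307.8 -19 48.2
```

```text
t 42.5 pos [ 506.3 -307.8  -19.6] F [-0.1 -0.8  0.7] gap 24.2 j [-0.62  0.54  1.82  0.    0.77 -1.45]
 toolx 47.7 turn(tool,deg) [-0.01 -0.5   0.06]
 shift now-axes [-0.  -0.6 -0. ]  after-turn axes [-0.  -0.6 -0. ]
```

Request:
send_rows(
  increments="0 0 0 0 -10 0 -1;0 0 0 0 -30 0 -1;0 0 0 0 -35 0 -1;0 0 0 0 -35 0 -1;0 0 0 0 -25 0 -1;0 7 0 0 0 0 -1;0 7 0 0 0 0 -1;0 7 0 0 0 0 -1;0 7 0 0 0 0 -1;0 7 0 0 0 0 -1;0 7 0 0 0 0 -1;0 6 0 0 0 0 -1",
)

```text
time_s: 43.5
position: [0.5065, -0.308, 0.1311]
orientation: [-0.706, 0.708, -0.009, 0.012]
force: [0.1, 0.0, 0.1]
finger_gap: 0.0248
```

```bash
python3 n.py 0 -26.9 100
```

```text
t 43.5 pos [ 506.5 -308.   131.1] F [0.1 0.  0.1] gap 24.8 j [-0.62  0.32  1.77  0.    1.04 -0.59]
 toolx -1.74 turn(tool,deg) [ 0.09 -1.14  0.25]
 shift now-axes [ 64.9  31.  261.2]  after-turn axes [ 70.3  31.1 259.9]
```

Request:
send_rows(
  increments="0 -1 0 8 0 28 -1;0 0 0 9 0 32 -1;0 0 0 9 0 32 -1;0 0 0 9 0 32 -1;0 0 0 9 0 32 -1;0 0 0 9 0 32 -1;0 0 0 9 0 32 -1;0 0 0 7 0 22 -1;0 0 0 0 0 0 -1;0 0 0 0 0 0 -1",
)

```text
time_s: 44.33
position: [0.5843, -0.0597, 0.1392]
orientation: [-0.705, 0.709, -0.003, 0.012]
force: [-0.2, -0.6, -0.9]
finger_gap: 0.0245
```

```bash
python3 n.py 0 -26.9 40
```

```text
t 44.33 pos [584.3 -59.7 139.2] F [-0.2 -0.6 -0.9] gap 24.5 j [-0.17  0.3   1.79 -0.    1.04 -0.15]
 toolx -1.25 turn(tool,deg) [ 0.34 -0.65  0.77]
 shift now-axes [-6.3 99.1 11.3]  after-turn axes [-4.8 99.2 10.7]
```

Request:
send_rows(
  increments="0.3 -0.6 0.8 -5 10 10 -1;0 0 0 0 20 0 -1;0 0 0 0 25 0 -1;0 0 0 0 20 0 -1;0 0 0 0 10 0 -1;0 0 0 0 0 0 -1;0 0 0 0 0 0 -1",
)

```text
time_s: 44.92
position: [0.5772, -0.0532, 0.0515]
orientation: [-0.707, 0.707, -0.006, 0.004]
force: [-0.0, 0.0, -0.2]
finger_gap: 0.0245
```

```bash
python3 n.py 0 -26.9 10
```

```text
t 44.92 pos [577.2 -53.2  51.5] F [-0.   0.  -0.2] gap 24.5 j [-0.17  0.41  1.84 -0.    0.89 -0.15]
 toolx -0.87 turn(tool,deg) [ 0.04 -0.27 -0.14]
 shift now-axes [ 2.4 41.5  4.4]  after-turn axes [ 2.3 41.5  4.3]
```

Request:
send_rows(
  increments="0 -0.2 0 2.3 3 4.2 -1;0 0 0 0 8 0 -1;0 0 0 0 10 0 -1;0 0 0 0 8 0 -1;0 0 0 0 5 0 -1;0 0 0 0 0 0 -1;0 0 0 0 0 0 -1",
)

```text
time_s: 45.5
position: [0.5827, -0.0501, 0.0177]
orientation: [-0.707, 0.708, -0.003, 0.006]
force: [0.3, 0.1, 0.3]
finger_gap: 0.025
```

```bash
python3 n.py 0 -26.9 -3
```

```text
t 45.5 pos [582.7 -50.1  17.7] F [0.3 0.1 0.3] gap 25.0 j [-0.16  0.47  1.84 -0.    0.83 -0.15]
 toolx -0.73 turn(tool,deg) [ 0.09 -0.13  0.2 ]
 shift now-axes [-3.3 20.7  1.2]  after-turn axes [-3.2 20.7  1.2]
```

Request:
send_rows(
  increments="0.1 0 0.2 -3.2 0 1.2 -1;0 0 0 0 4 0 -1;0 0 0 0 5 0 -1;0 0 0 0 4 0 -1;0 0 0 0 3 0 -1;0 0 0 0 0 0 -1;0 0 0 0 0 0 -1",
)

```text
time_s: 46.08
position: [0.5799, -0.0487, 0.0008]
orientation: [0.707, -0.707, 0.004, -0.005]
force: [0.5, 0.3, -1.1]
finger_gap: 0.0248
```

```bash
python3 n.py 0 -26.9 -11.6
```

```text
t 46.08 pos [579.9 -48.7   0.8] F [ 0.5  0.3 -1.1] gap 24.8 j [-0.16  0.49  1.85  0.    0.8  -0.15]
 toolx -0.71 turn(tool,deg) [-0.01 -0.11  0.06]
 shift now-axes [-0.4 12.4 -0.2]  after-turn axes [-0.4 12.4 -0.2]
```

Request:
send_rows(
  increments="0 0 0 -0.3 2 -0.2 -1;0 0 0 0 2 0 -1;0 0 0 0 1.5 0 -1;0 0 0 0 1.5 0 -1;0 0 0 0 0 0 -1",
)

```text
time_s: 46.5
position: [0.5802, -0.0489, -0.0047]
orientation: [0.707, -0.707, 0.004, -0.005]
force: [-0.7, -0.8, 1.1]
finger_gap: 0.0245
```

Request:
send_rows(
  increments="0 0 0 0 1.5 0 -1;0 0 0 0 0 0 -1",
)

```text
time_s: 46.67
position: [0.5806, -0.0489, -0.0047]
orientation: [0.707, -0.707, 0.004, -0.005]
force: [-0.1, -0.6, 0.8]
finger_gap: 0.0244
```

Request:
send_rows(
  increments="0 0 0 0 1.5 0.7 -1;0 0 0 0 1.5 0 -1;0 0 0 0 1.5 0.7 -1;0 0 0 0 1.5 0 -1;0 0 0 0 0 0 -1",
)

```text
time_s: 47.08
position: [0.5811, -0.0489, -0.0048]
orientation: [-0.706, 0.708, -0.005, 0.004]
force: [-0.7, 0.4, 1.5]
finger_gap: 0.0249
```

Request:
send_rows(
  increments="0 0 0 0 1.5 -1 -1;0 0 0 0 1.5 -1 -1;0 0 0 0 1.5 -0.7 -1;0 0 0 0 1.5 0 -1;0 0 0 0 0 0 -1",
)

```text
time_s: 47.5
position: [0.5815, -0.0489, -0.0047]
orientation: [0.708, -0.707, 0.006, -0.003]
force: [-1.4, -1.6, 0.4]
finger_gap: 0.0246
```

```bash
python3 - <<'E'
from h import *
s=cv2.resize(read_camera('side')[240:340,230:340,::-1],(660,600),interpolation=cv2.INTER_CUBIC)
cv2.imwrite('pics/s9.png',s); need()
f=lambda x,y,z:np.round((pix('side',case(x,y,z))-[230,240]+.5)*6)
print(f(-15,-3,15),f(15,-3,15),f(-15,-53,15),f(15,-53,15))
E
```

```text
t 47.55 pos [581.6 -48.9  -4.8] F [-2.7  0.8  3.7] gap 24.5 j [-0.16  0.51  1.84  0.    0.8  -0.15]
 toolx -0.73 turn(tool,deg) [-0.09 -0.   -0.18]
[305. 436.] [212. 417.] [354. 316.] [264. 299.]
```

View pics/s9.png

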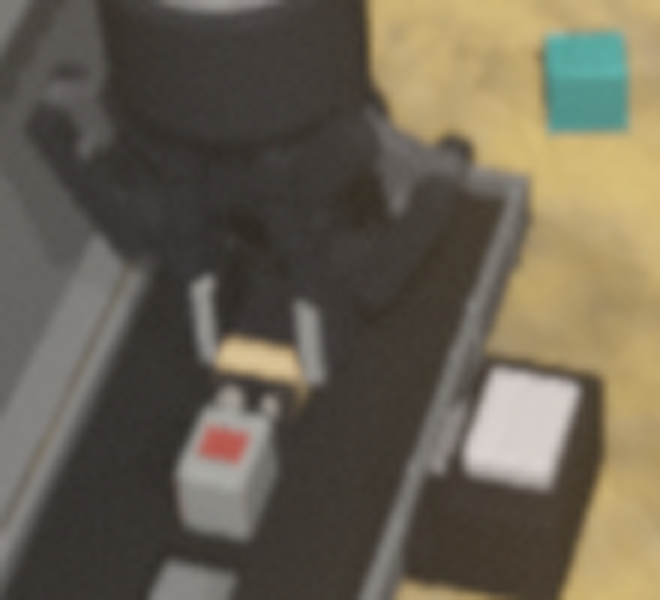

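The battery's terminals at (230,400) and (270,405) reach a millimetre or two too far towards relay A (upright in its pocket at (225,470)). The battery sits on the pocket's edge. I lift slightly, shift -y and retry.

Request:
send_rows(
  increments="0 0 0 -1 -3 0 -1;0 0 -0.2 -0.5 0 -1.3 -1;0 0 0 0 0 0 -1;0 0 0 0 2 0 -1;0 0 0 0 2 0 -1;0 0 0 0 1.5 0 -1;0 0 0 0 0 0 -1",
)

```text
time_s: 48.13
position: [0.5808, -0.0501, -0.0045]
orientation: [0.708, -0.706, 0.005, -0.005]
force: [0.3, -0.5, -0.4]
finger_gap: 0.0249
```

```bash
python3 n.py 0 -28.4 -11.6
```

```text
t 48.13 pos [580.8 -50.1  -4.5] F [ 0.3 -0.5 -0.4] gap 24.9 j [-0.16  0.5   1.85  0.    0.79 -0.15]
 toolx -0.79 turn(tool,deg) [-0.13 -0.19  0.02]
 shift now-axes [-1.3  7.1 -0.3]  after-turn axes [-1.3  7.1 -0.3]
```

Request:
send_rows(
  increments="0 0 0 -0.8 2 -0.3 -1;0 0 0 0 2 0 -1;0 0 0 0 1.5 0 -1;0 0 0 0 0 0 -1",
)

```text
time_s: 48.47
position: [0.5815, -0.0501, -0.0045]
orientation: [0.708, -0.706, 0.005, -0.005]
force: [-0.4, 0.2, -0.8]
finger_gap: 0.0247
```

Request:
send_rows(
  increments="0 0 0 -1.5 -3 0 -1;0 0 0 -0.5 0 -1 -1;0 0 0 0 0 0 -1;0 0 0 0 2 0 -1;0 0 0 0 2 0 -1;0 0 0 0 2 0 -1;0 0 0 0 0 0 -1",
)

```text
time_s: 49.05
position: [0.5797, -0.051, -0.0044]
orientation: [0.708, -0.706, 0.006, -0.005]
force: [0.9, -0.2, 1.1]
finger_gap: 0.0247
```

Request:
send_rows(
  increments="0 0 0 -1 -3 0 -1;0 0 0 -0.5 0 -1 -1;0 0 0 0 0 0 -1;0 0 0 0 2 0 -1;0 0 0 0 2 0 -1;0 0 0 0 2 0 -1;0 0 0 0 0 0 -1",
)

```text
time_s: 49.63
position: [0.5784, -0.0519, -0.0044]
orientation: [0.708, -0.706, 0.007, -0.004]
force: [1.3, 0.2, 0.2]
finger_gap: 0.0247
```

Request:
send_rows(
  increments="0 0 0 0 4 0 -1;0 0 0 0 5 0 -1",
)

```text
time_s: 49.8
position: [0.5809, -0.0506, -0.0079]
orientation: [0.709, -0.705, 0.007, -0.005]
force: [-5.4, 5.3, 22.3]
finger_gap: 0.0245
```

```bash
python3 - <<'E'
from h import *
s,M=state();print(s['force'],s['ft_torque'],s['position']*1e3); need(None,-.6)
E
```

```text
[-5.40119873  5.34290501 22.33432978] [ 0.37519121  0.68417474 -0.0619028 ] [580.87384888 -50.60617863  -7.93908786]
t 49.8 pos [580.9 -50.6  -7.9] F [-5.4  5.3 22.3] gap 24.5 j [-0.17  0.51  1.84  0.01  0.79 -0.15]
 toolx -0.97 turn(tool,deg) [-0.35 -0.37 -0.09]
```

Request:
send_rows(
  increments="0 0 0 0 0 0 -1;0 0 0 0 0 0 -1",
)

```text
time_s: 49.97
position: [0.5813, -0.0504, -0.0067]
orientation: [0.709, -0.705, 0.006, -0.005]
force: [-0.2, -0.3, -0.8]
finger_gap: 0.0247
```

```bash
python3 - <<'E'
from h import *
s,M=state();print(s['force'],s['ft_torque'],s['position']*1e3); need(None,-.6)
E
```

```text
[-0.22944205 -0.29739179 -0.76894253] [-0.00685849  0.0568804  -0.01274286] [581.33428545 -50.37796949  -6.65393697]
t 49.97 pos [581.3 -50.4  -6.7] F [-0.2 -0.3 -0.8] gap 24.7 j [-0.16  0.51  1.84  0.01  0.79 -0.15]
 toolx -0.92 turn(tool,deg) [-0.33 -0.32 -0.08]
```

Request:
send_rows(
  increments="-0.3 -0.3 0 0 0 0 -1;0 0 0 0 3 0 -1;0 0 0 0 4 0 -1;0 0 0 0 0 0 -1;0 0 0 0 0 0 -1",
)

```text
time_s: 50.38
position: [0.5812, -0.0489, -0.0094]
orientation: [0.708, -0.706, 0.006, -0.002]
force: [0.2, 0.2, -0.6]
finger_gap: 0.0248
```

```bash
python3 - <<'E'
from h import *
s,M=state();print(s['force'],s['ft_torque'],s['position']*1e3); need(None,-.6)
i=cv2.cvtColor(read_camera('side'),cv2.COLOR_RGB2BGR);cv2.imwrite('pics/s10.png',cv2.resize(i[270:325,245:305],(654,600),interpolation=cv2.INTER_CUBIC))
E
```

```text
[ 0.15339398  0.15521005 -0.6317326 ] [-0.02702346 -0.01894619 -0.01601645] [581.23190058 -48.88727369  -9.38095368]
t 50.38 pos [581.2 -48.9  -9.4] F [ 0.2  0.2 -0.6] gap 24.8 j [-0.16  0.52  1.84  0.    0.79 -0.15]
 toolx -0.62 turn(tool,deg) [-0.11 -0.02 -0.29]
```

View pics/s10.png

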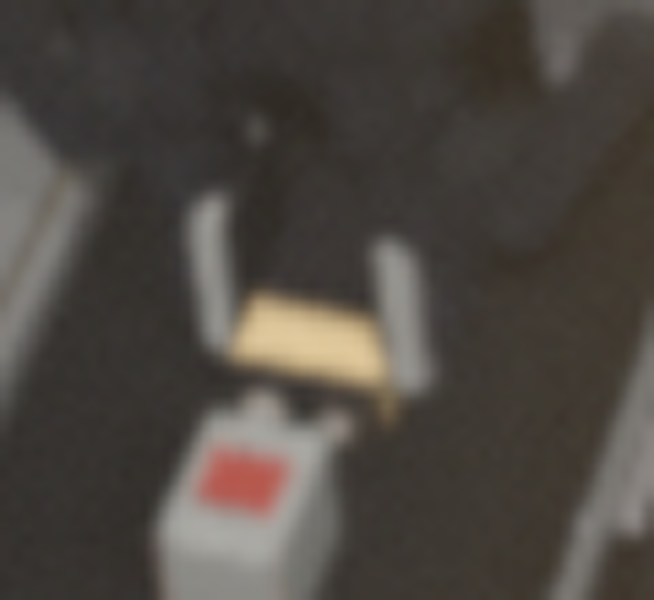

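No slip in the hand: the tips sit at the same place on the battery, which is now about 5 mm into the pocket. I press the rest.

Request:
send_rows(
  increments="-0.1 0 -0.3 0 0 0 -1;0 0 0 0 3 0 -1;0 0 0 0 3 0 -1;0 0 0 0 0 0 -1;0 0 0 0 0 0 -1",
)

```text
time_s: 50.85
position: [0.5813, -0.0489, -0.0092]
orientation: [-0.707, 0.707, -0.005, 0.002]
force: [0.2, -0.1, 0.3]
finger_gap: 0.0244
```

```bash
python3 n.py 0 -26.9 -11.6
```

```text
t 50.85 pos [581.3 -48.9  -9.2] F [ 0.2 -0.1  0.3] gap 24.4 j [-0.16  0.51  1.84 -0.    0.79 -0.15]
 toolx -0.58 turn(tool,deg) [ 0.02  0.02 -0.18]
 shift now-axes [-1.7  2.4  0. ]  after-turn axes [-1.7  2.4  0. ]
```

Request:
send_rows(
  increments="0 0 0 0 -0.5 0 0;0 0 0 0 0 0 0;0 0 0 0 0 0 0;0 0 0 0 0 0 0;0 0 0 0 -10 0 0;0 0 0 0 -25 0 0;0 0 0 0 -35 0 -1;0 0 0 0 -25 0 -1;0 0 0 0 0 0 -1;0 0 0 0 0 0 -1;0 0 0 0 0 0 -1",
)

```text
time_s: 51.77
position: [0.5781, -0.0486, 0.0858]
orientation: [0.707, -0.707, 0.008, -0.0]
force: [-0.1, -0.0, 0.3]
finger_gap: -0.0002
```

```bash
python3 n.py 0 -28 20; python3 - <<'E'
from h import *
i=cv2.cvtColor(read_camera('side'),cv2.COLOR_RGB2BGR);cv2.imwrite('pics/s11.png',cv2.resize(i[255:345,225:325],(666,600),interpolation=cv2.INTER_CUBIC))
f=lambda x,y,z:np.round((pix('side',case(x,y,z))-[225,255]+.5)*6.66)
for z in (26,33): print(z,[f(x,y,z) for x in(-13.5,13.5) for y in (-52,-4)])
E
```

```text
t 51.77 pos [578.1 -48.6  85.8] F [-0.1 -0.   0.3] gap -0.2 j [-0.16  0.37  1.82 -0.    0.97 -0.15]
 toolx -0.63 turn(tool,deg) [-0.06 -0.03 -0.6 ]
 shift now-axes [ 2.1 65.8 -1.5]  after-turn axes [ 1.4 65.8 -1.4]
26 [array([418., 227.]), array([365., 355.]), array([328., 210.]), array([272., 336.])]
33 [array([417., 211.]), array([364., 338.]), array([326., 193.]), array([270., 319.])]
```

View pics/s11.png

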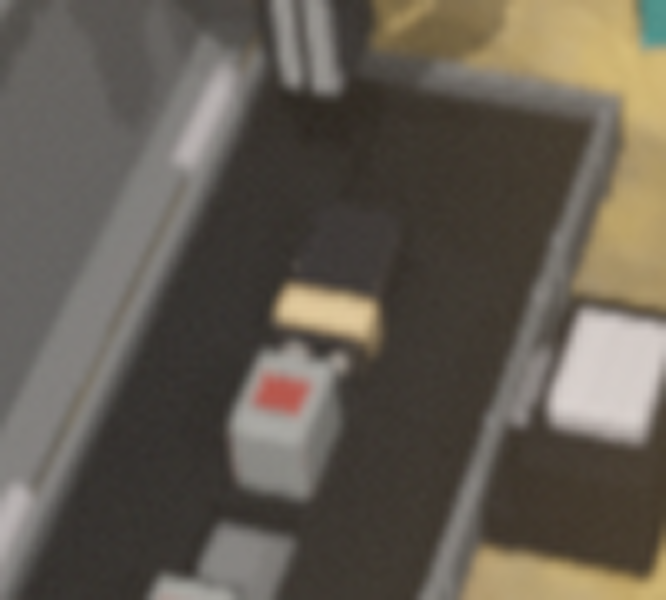

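Request:
send_rows(
  increments="0 0 -0.6 1.5 15 -1.4 -1;0 0 0 0 20 0 -1;0 0 0 0 15 0 -1;0 0 0 0 8 0 -1;0 0 0 0 0 0 -1;0 0 0 0 0 0 -1",
)

```text
time_s: 52.32
position: [0.5738, -0.0491, 0.0188]
orientation: [0.708, -0.706, 0.008, 0.0]
force: [-0.2, 0.5, -0.1]
finger_gap: -0.0002
```

```bash
python3 n.py 0 -28 0
```

```text
t 52.32 pos [573.8 -49.1  18.8] F [-0.2  0.5 -0.1] gap -0.2 j [-0.16  0.46  1.85  0.    0.84 -0.15]
 toolx -0.64 turn(tool,deg) [-0.16 -0.04 -0.66]
 shift now-axes [ 6.  18.7 -0.9]  after-turn axes [ 5.7 18.8 -0.8]
```

Request:
send_rows(
  increments="-0.2 0 -0.7 5.7 0 -1 -1;0 0 0 0 3 0 -1;0 0 0 0 3 0 -1;0 0 0 0 3 0 -1;0 0 0 0 3 0 -1",
)

```text
time_s: 52.73
position: [0.5821, -0.0505, 0.0079]
orientation: [-0.707, 0.708, -0.002, 0.006]
force: [0.3, -0.2, 0.4]
finger_gap: 0.0002
```

Request:
send_rows(
  increments="0 0 0 0 2.5 0 -1;0 0 0 0 2.5 0 -1",
)

```text
time_s: 52.9
position: [0.5828, -0.0506, 0.0031]
orientation: [-0.706, 0.708, -0.001, 0.006]
force: [0.2, -0.6, 0.3]
finger_gap: 0.0005
```

Request:
send_rows(
  increments="0 0 0 0 2.5 0 -1;0 0 0 0 2.5 0 -1",
)

```text
time_s: 53.07
position: [0.5834, -0.0507, 0.0021]
orientation: [-0.706, 0.708, -0.002, 0.006]
force: [-8.2, 2.0, 22.1]
finger_gap: -0.0
```

Request:
send_rows(
  increments="0 0 0 -2 -5 0 -1;0 0 0.3 -1 0 -9 -1;0 0 0 0 0 -9 -1;0 0 0 0 0 0 -1;0 0 0 0 2 0 -1;0 0 0 0 2.5 0 -1;0 0 0 0 2.5 0 -1;0 0 0 0 2.5 0 -1",
)

```text
time_s: 53.73
position: [0.5824, -0.0717, 0.0045]
orientation: [-0.707, 0.708, -0.004, 0.004]
force: [-7.6, 2.8, 22.6]
finger_gap: -0.0
```

```bash
python3 n.py 0 -28 0
```

```text
t 53.73 pos [582.4 -71.7   4.5] F [-7.6  2.8 22.6] gap -0.0 j [-0.2   0.49  1.84 -0.    0.81 -0.18]
 toolx -0.72 turn(tool,deg) [ 0.08 -0.12  0.01]
 shift now-axes [-3.2  4.5 21.6]  after-turn axes [-3.1  4.5 21.6]
```

The far (-y) end stands about 2.4 mm higher than the middle, so the battery is tilted with its -y end on the rim. I go behind that end and nudge it +y.

Request:
send_rows(
  increments="0 0 0 -2 -8 0 -1;0 0 0 0 -4 -12 -1;0 0 0 0 0 -12 -1;0 0 0 0 0 0 -1;0 0 0 0 5 0 -1;0 0 0 0 6 0 -1;0 0 0 0 5 0 -1;0 0 0 0 4 0 -1;0 0 0 0 0 0 -1",
)

```text
time_s: 54.48
position: [0.5779, -0.0988, -0.0083]
orientation: [-0.707, 0.707, -0.006, 0.004]
force: [-0.3, -0.5, 0.6]
finger_gap: -0.0003
```

```bash
python3 n.py 0 -64 -6
```

```text
t 54.48 pos [577.9 -98.8  -8.3] F [-0.3 -0.5  0.6] gap -0.3 j [-0.24  0.52  1.84 -0.    0.79 -0.23]
 toolx -0.82 turn(tool,deg) [ 0.02 -0.22 -0.23]
 shift now-axes [ 1.1 -2.4 12.8]  after-turn axes [ 1.1 -2.3 12.8]
```

Request:
send_rows(
  increments="0 0 -0.2 1 -3 3 -1;0 0 0 0 0 3 -1;0 0 0 0 0 2 -1;0 0 0 0 0 1.5 -1",
)

```text
time_s: 54.82
position: [0.5778, -0.0876, -0.0068]
orientation: [0.707, -0.707, 0.006, -0.004]
force: [0.4, 0.3, -0.0]
finger_gap: -0.0003
```

Request:
send_rows(
  increments="0 0 0 0 0 1.5 -1;0 0 0 0 0 1.5 -1",
)

```text
time_s: 54.98
position: [0.5783, -0.0839, -0.0062]
orientation: [0.707, -0.707, 0.005, -0.004]
force: [-0.7, 0.7, 0.2]
finger_gap: 0.0003
```

Request:
send_rows(
  increments="0 0 0 0 0 1.5 -1;0 0 0 0 0 1.5 -1",
)

```text
time_s: 55.15
position: [0.5788, -0.0805, -0.0058]
orientation: [0.707, -0.707, 0.005, -0.004]
force: [0.6, 0.2, 0.2]
finger_gap: 0.0002
```

Request:
send_rows(
  increments="0 0 0 0 0 1.5 -1;0 0 0 0 0 1.5 -1",
)

```text
time_s: 55.32
position: [0.579, -0.0798, -0.0051]
orientation: [-0.705, 0.709, -0.004, 0.003]
force: [-1.4, -7.0, 0.9]
finger_gap: 0.0002
```

Request:
send_rows(
  increments="0 0 0 0 0 1.5 -1;0 0 0 0 0 1.5 -1",
)

```text
time_s: 55.48
position: [0.579, -0.0799, -0.0046]
orientation: [-0.704, 0.711, -0.003, 0.002]
force: [-1.7, -4.1, 0.9]
finger_gap: 0.0002
```

```bash
python3 - <<'E'
from h import *
i=cv2.cvtColor(read_camera('side'),cv2.COLOR_RGB2BGR);cv2.imwrite('pics/s12.png',cv2.resize(i[255:345,225:325],(666,600),interpolation=cv2.INTER_CUBIC))
need(None,-.6)
E
```

```text
t 55.53 pos [579.  -79.9  -4.6] F [-2.2 -5.2  0.1] gap 0.3 j [-0.21  0.51  1.84 -0.01  0.79 -0.19]
 toolx -0.4 turn(tool,deg) [ 0.58  0.2  -0.06]
```

View pics/s12.png

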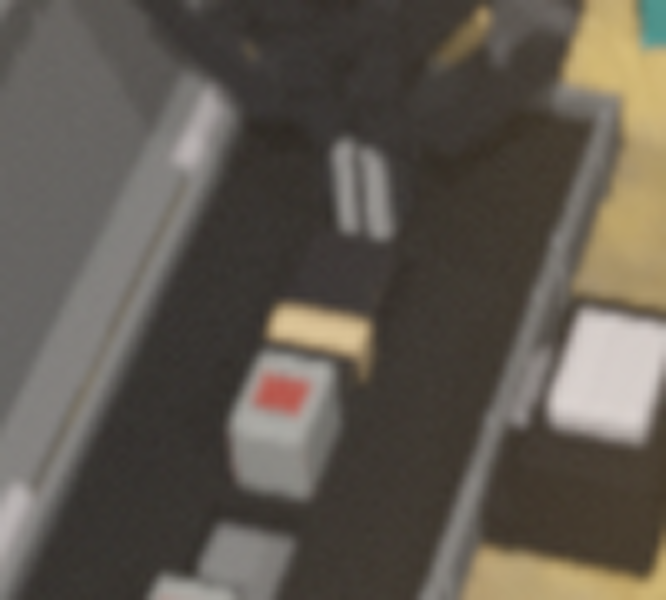

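The battery moved about where a seated one should appear: gold-end corners at (268,338) and (368,355), against (272,336) and (365,355) predicted for seated. I check by pressing at its middle and both ends.

Request:
send_rows(
  increments="0.5 0 0 0 0 -2 -1;0 0 0 0 -10 -1 -1;0 0 0 0 -8 0 -1;0 0 0 0 0 10 -1;0 0 0 0 0 12 -1;0 0 0 0 0 9 -1;0 0 0 0 0 0 -1;0 0 0 0 4 0 -1;0 0 0 0 4 0 -1;0 0 0 0 0 0 -1",
)

```text
time_s: 56.37
position: [0.5802, -0.0455, 0.0079]
orientation: [0.708, -0.706, 0.002, -0.003]
force: [-0.8, -1.1, -0.1]
finger_gap: -0.0001
```

Request:
send_rows(
  increments="0 0 0 0 2.5 0 -1;0 0 0 0 2.5 0 -1;0 0 0 0 2.5 0 -1;0 0 0 0 2.5 0 -1;0 0 0 0 2.5 0 -1",
)

```text
time_s: 56.78
position: [0.5797, -0.0458, -0.0019]
orientation: [0.708, -0.706, 0.004, -0.002]
force: [-8.7, 2.6, 23.5]
finger_gap: -0.0001
```

Request:
send_rows(
  increments="0 0 0 0 2.5 0 -1;0 0 0 0 2.5 0 -1",
)

```text
time_s: 56.95
position: [0.5795, -0.0457, -0.0019]
orientation: [0.709, -0.705, 0.006, -0.001]
force: [-6.3, 1.8, 14.6]
finger_gap: -0.0001
```

Request:
send_rows(
  increments="0 0 0 -2 -8 0 -1;0 0 0 0 0 8 -1;0 0 0 0 0 3 -1;0 0 0 0 0 0 -1;0 0 0 0 3 0 -1;0 0 0 0 3 0 -1;0 0 0 0 2.5 0 -1;0 0 0 0 2.5 0 -1",
)

```text
time_s: 57.62
position: [0.5787, -0.0343, -0.002]
orientation: [0.709, -0.705, 0.006, -0.001]
force: [-11.0, 1.0, 39.6]
finger_gap: 0.0004
```

Request:
send_rows(
  increments="0 0 0 -2 -8 0 -1;0 0 0 0 0 -12 -1;0 0 0 0 0 -12 -1;0 0 0 0 0 0 -1;0 0 0 0 3 0 -1;0 0 0 0 3 0 -1;0 0 0 0 2.5 0 -1;0 0 0 0 2.5 0 -1",
)

```text
time_s: 58.28
position: [0.5764, -0.0622, -0.002]
orientation: [0.709, -0.705, 0.009, -0.0]
force: [-7.9, 1.6, 24.3]
finger_gap: -0.0002
```

```bash
python3 n.py 0 -28 0
```

```text
t 58.28 pos [576.4 -62.2  -2. ] F [-7.9  1.6 24.3] gap -0.2 j [-0.18  0.5   1.84  0.01  0.81 -0.18]
 toolx -0.72 turn(tool,deg) [-0.34 -0.12 -0.7 ]
 shift now-axes [ 2.9 -1.9 12.2]  after-turn axes [ 3.  -2.  12.2]
```

All three presses bottom out at the same height (-1.9 to -2.0 mm), so the battery is level and fully seated. Next: go behind the lid and start closing it.

Request:
send_rows(
  increments="-0.3 0 -0.7 0 -8 0 -1;0 0 0 0 -30 0 -1;0 0 0 0 -35 0 -1;0 0 0 0 -35 0 -1;0 0 0 0 -35 0 -1;0 0 0 0 0 0 -1;0 0 0 20 0 8 -1;0 0 0 33 0 9 -1;0 0 0 33 0 9 -1;0 0 0 33 0 8 -1;0 0 0 14 0 4 -1;0 0 0 0 0 0 -1",
)

```text
time_s: 59.28
position: [0.7083, -0.0228, 0.1356]
orientation: [0.708, -0.706, 0.01, -0.001]
force: [0.3, 0.5, 0.4]
finger_gap: -0.0004
```

```bash
python3 n.py 131 0 99
```

```text
t 59.28 pos [708.3 -22.8 135.6] F [0.3 0.5 0.4] gap -0.4 j [-0.09  0.54  1.46  0.    1.16 -0.08]
 toolx -0.82 turn(tool,deg) [-0.2  -0.22 -0.73]
 shift now-axes [ 2.9 36.6 -0.6]  after-turn axes [ 2.5 36.6 -0.5]
```

Request:
send_rows(
  increments="0 0 0 0 8 0 -1;0 0 0 0 10 0 -1;0 0 0 0 10 0 -1;0 0 0 0 10 0 -1;0 0 0 0 4 0 -1;0 0 0 0 0 0 -1;0 0 0 0 0 0 -1",
)

```text
time_s: 59.87
position: [0.6982, -0.0233, 0.0816]
orientation: [0.709, -0.705, 0.015, 0.005]
force: [-0.4, -0.3, -0.1]
finger_gap: -0.0002
```

```bash
python3 n.py 110 0 95
```

```text
t 59.87 pos [698.2 -23.3  81.6] F [-0.4 -0.3 -0.1] gap -0.2 j [-0.1   0.59  1.5   0.    1.09 -0.08]
 toolx -0.87 turn(tool,deg) [-0.24 -0.27 -1.62]
 shift now-axes [ -8.8 -13.2   0.1]  after-turn axes [ -8.4 -13.4   0. ]
```

Request:
send_rows(
  increments="-0.2 -0.2 -1.6 0 -5 0 -1;0 0 0 0 -5 0 -1;0 0 0 -3.8 0 0 -1;0 0 0 -3.8 0 0 -1;0 0 0 -3.8 0 0 -1;0 0 0 -3.8 0 0 -1;0 0 0 -3.8 0 0 -1;0 0 0 -3.8 0 0 -1;0 0 0 -3.8 0 0 -1;0 0 0 -3.8 0 0 -1;0 0 0 -3.8 0 0 -1;0 0 0 -3.8 0 0 -1",
)

```text
time_s: 60.87
position: [0.6623, -0.0239, 0.0971]
orientation: [-0.707, 0.707, -0.0, 0.009]
force: [1.5, -0.1, 1.6]
finger_gap: 0.0003
```

```bash
python3 n.py 73.5 0 95
```

```text
t 60.87 pos [662.3 -23.9  97.1] F [ 1.5 -0.1  1.6] gap 0.3 j [-0.1   0.48  1.63  0.    1.02 -0.09]
 toolx -0.74 turn(tool,deg) [ 0.01 -0.14  0.73]
 shift now-axes [-9.  2.  1.]  after-turn axes [-9.   2.1  1. ]
```

Request:
send_rows(
  increments="0 0 0 -3.8 0.2 0 -1;0 0 0 -3.8 0.3 0 -1;0 0 0 -3.8 0.4 0 -1;0 0 0 -3.8 0.5 0 -1;0 0 0 -3.8 0.6 0 -1;0 0 0 -3.8 0.7 0 -1;0 0 0 -3.8 0.8 0 -1;0 0 0 -3.8 0.9 0 -1;0 0 0 -3.8 1 0 -1;0 0 0 -3.7 1.1 0 -1;0 0 0 -3.6 1.2 0 -1;0 0 0 -3.5 1.3 0 -1",
)

```text
time_s: 61.87
position: [0.6109, -0.0233, 0.0861]
orientation: [-0.707, 0.707, -0.001, 0.008]
force: [0.3, -0.0, 0.8]
finger_gap: -0.0
```

```bash
python3 n.py 25.5 0 84.6
```

```text
t 61.87 pos [610.9 -23.3  86.1] F [ 0.3 -0.   0.8] gap -0.0 j [-0.11  0.41  1.76  0.    0.96 -0.1 ]
 toolx -0.74 turn(tool,deg) [ 0.01 -0.14  0.56]
 shift now-axes [-5.6  1.5  0.9]  after-turn axes [-5.6  1.5  0.9]
```

Request:
send_rows(
  increments="0 0 0 -3 1.4 0 -1;0 0 0 -2.9 1.5 0 -1;0 0 0 -2.8 1.6 0 -1;0 0 0 -2.6 1.7 0 -1;0 0 0 -2.5 1.8 0 -1;0 0 0 -2.4 1.9 0 -1;0 0 0 -2.3 2 0 -1;0 0 0 -2.2 2.1 0 -1;0 0 0 -2 2.2 0 -1;0 0 0 -1.9 2.3 0 -1;0 0 0 0 0 0 -1",
)

```text
time_s: 62.78
position: [0.5815, -0.0228, 0.0643]
orientation: [0.707, -0.707, 0.002, -0.007]
force: [-0.8, -0.9, 1.0]
finger_gap: -0.0001
```

```bash
python3 n.py -5.4 0 59.7; python3 - <<'E'
from h import *
i=cv2.cvtColor(read_camera('side'),cv2.COLOR_RGB2BGR);cv2.imwrite('pics/s13.png',cv2.resize(i[180:400,180:380],(545,600),interpolation=cv2.INTER_CUBIC))
E
```

```text
t 62.78 pos [581.5 -22.8  64.3] F [-0.8 -0.9  1. ] gap -0.1 j [-0.11  0.39  1.84  0.    0.91 -0.1 ]
 toolx -0.73 turn(tool,deg) [-0.   -0.13  0.34]
 shift now-axes [-7.1  4.6  0.7]  after-turn axes [-7.1  4.6  0.8]
```

View pics/s13.png

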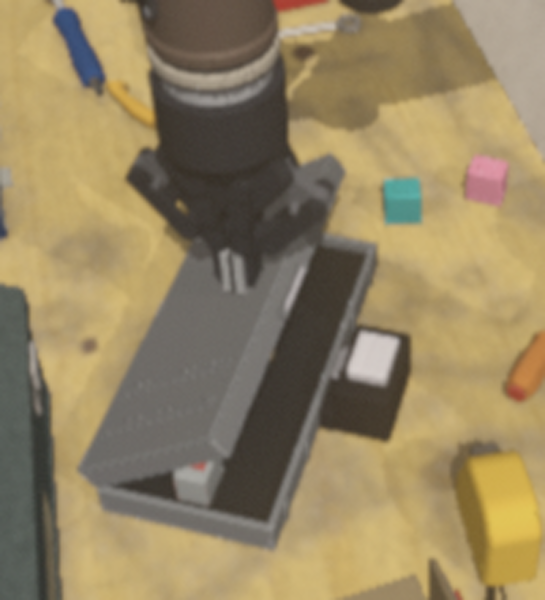

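The lid is half shut and riding under the closed fingertips at (235,285), with the relays and battery untouched. Last moves: shut it, press until it catches, withdraw and hand in.

Request:
send_rows(
  increments="0 0 0.3 -2.2 1.8 0 -1;0 0 0 -2.2 1.8 0 -1;0 0 0 -2.2 1.9 0 -1;0 0 0 -2 2 0 -1;0 0 0 -2 2 0 -1;0 0 0 -2 2 0 -1;0 0 0 -1.9 2.1 0 -1;0 0 0 -1.8 2.2 0 -1;0 0 0 -1.8 2.2 0 -1;0 0 0 -1.7 2.2 0 -1;0 0 0 -1.6 2.2 0 -1;0 0 0 -1.6 2.2 0 -1",
)

```text
time_s: 63.83
position: [0.5591, -0.0226, 0.0382]
orientation: [-0.707, 0.707, -0.003, 0.007]
force: [-0.2, -0.4, 0.7]
finger_gap: -0.0002
```

Request:
send_rows(
  increments="0 0 0 -1.5 2 0 -1;0 0 0 -1.5 2 0 -1;0 0 0 -1.3 2 0 -1;0 0 0 -1.2 2 0 -1;0 0 0 -1.2 2 0 -1;0 0 0 -1 2 0 -1;0 0 0 -0.8 2 0 -1;0 0 0 -0.5 2 0 -1",
)

```text
time_s: 64.5
position: [0.549, -0.0225, 0.0209]
orientation: [-0.707, 0.707, -0.003, 0.006]
force: [-2.0, -0.2, 11.0]
finger_gap: -0.0002
```

Request:
send_rows(
  increments="0 0 0 -0.3 2 0 -1;0 0 0 -0.3 2 0 -1;0 0 0 -0.3 2 0 -1;0 0 0 -0.3 2 0 -1;0 0 0 -0.3 2 0 -1;0 0 0 -0.3 2 0 -1",
)

```text
time_s: 65.0
position: [0.5478, -0.0224, 0.0154]
orientation: [0.707, -0.707, 0.004, -0.005]
force: [-5.7, 0.6, 20.3]
finger_gap: 0.0005
```

Request:
send_rows(
  increments="0 0 0 -0.3 2.2 0 -1;0 0 0 -0.3 2.2 0 -1;0 0 0 -0.3 2.2 0 -1;0 0 0 -0.3 2.2 0 -1;0 0 0 -0.3 2.2 0 -1;0 0 0 -0.3 2.2 0 -1",
)

```text
time_s: 65.5
position: [0.5477, -0.0224, 0.0155]
orientation: [0.707, -0.707, 0.005, -0.004]
force: [-5.5, 1.1, 16.8]
finger_gap: 0.0004
```

Request:
send_rows(
  increments="0 0 0 0 -1 0 -1;0 0 0 0 -1.5 0 -1;0 0 0 0 -2 0 -1;0 0 0 0 -3 0 -1;0 0 0 0 -10 0 -1;0 0 0 0 -30 0 -1;0 0 0 0 -35 0 -1;0 0 0 0 -35 0 -1;0 0 0 0 0 0 -1;0 0 0 0 0 0 -1;0 0 0 0 0 0 -1",
)

```text
time_s: 66.42
position: [0.544, -0.0221, 0.1366]
orientation: [0.708, -0.707, 0.008, -0.001]
force: [0.4, 0.4, 0.5]
finger_gap: -0.0001
```

```bash
python3 - <<'E'
from h import *
from cell import ticket
i=cv2.cvtColor(read_camera('side'),cv2.COLOR_RGB2BGR);cv2.imwrite('pics/s14.png',cv2.resize(i[180:400,180:380],(545,600),interpolation=cv2.INTER_CUBIC))
a=cv2.imread('pics/side0.png').astype(int)
print('diff vs start over lid near half',np.abs(a[310:375,225:310]-i[310:375,225:310].astype(int)).mean())
need(None,-.6)
print(ticket.finish_job())
E
```

```text
diff vs start over lid near half 7.185701357466064
t 66.47 pos [543.3 -22.  135.8] F [-0.3  0.   0.9] gap -0.3 j [-0.12  0.24  1.87  0.    1.04 -0.11]
 toolx -0.68 turn(tool,deg) [-0.08 -0.08 -0.7 ]
the job is handed in; nothing more can be done
None
```

View pics/s14.png

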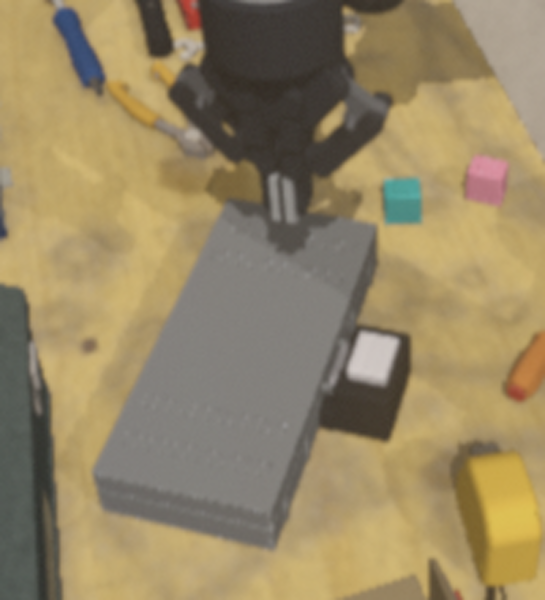

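The job is handed in at about 66 s: the lid was steadied open, both relays and the one battery on the bench were packed, and the lid was shut. After the hand withdrew, the last picture shows the lid shut, the bar at the hook and the button up. The tape measure and both look-alikes stand untouched in that picture. The screwdriver shows only in part, and the tape roll is out of it.

- **Lid:** I pressed the button with one finger and caught the lid with the other. The finger moved ahead of it all the way, so it opened over about 6 s. An 18 N force spike came as the lid was released. I took it to be the lid meeting the finger after rising 1 to 1.5 cm on its own.
- **Relays:** They went into pockets 1 and 3 with no resistance down to floor height. Relay B was let go within about 1 mm of the floor. I did not measure either one again after letting go.
- **Battery:** It first caught on the rim of battery pocket 1 and sat tilted, and I nudged it in. Presses at the middle and both ends then stopped at the same height, within 0.1 mm, and 4 to 6.5 mm lower than before, so it is level and down. One of those presses read 39.6 N.
- **What disagreed:** The fingertips stood about 28 mm (shut) to 40 mm (open) behind the reported tool point, not where the description puts them. I worked from contact instead.
- **Budget:** I viewed 19 pictures, against 14 plus one or two allowed.

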